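Strip the battery packs out of a tested unit

ROBOT

A 6-joint arm with a two-finger parallel gripper is mounted at the origin on the work surface. World frame = base frame: x ahead of the robot, y to its left, z up, the work surface at z = 0. Lengths are in m, angles in rad, forces in N, time in s.
With the tool pointing down it reaches from about 0.325 to 0.9 m from the base axis. Payload 6.1 kg.
Tool frame: the origin (TCP) lies between the finger pads; the fingertips stand 19 mm ahead of it and the grasp point (between the pads) is the TCP (arm.tips_ahead is the distance from the TCP to the fingertips, in m); z points along the fingers, y is the line along which they close (so a half turn about z gives the same grasp; the last joint's range is limited). The gripper opens to 87 mm and grips with 3 to 60 N. Pads are 19 mm wide; open, the fingers measure 117 mm over their backs; the gripper's body (75 mm by 190 mm) begins 51 mm behind the grasp point.
Start: joints at [1.157, 0.22, 1.526, -0, 1.395, -0.126], TCP at [0.177, 0.599, 0.242] pointing down, gripper open.
Joint ranges: [-2.98, 2.98], [-0.91, 2.08], [0.09, 2.57], [-1.24, 4.39], [0.2, 2.65], [-2.68, 2.68]. Speed limits (rad/s): [2.57, 2.57, 3.01, 3.14, 3.14, 3.14].

INTERFACE

Orientations are given as [roll, pitch, yaw] about the fixed x, y, z axes, in that order (R = Rz(yaw) Ry(pitch) Rx(roll)).
In Python, from workcell import arm gives the robot as it stands. The module is installed in compiled form; this text tells all that it offers.
- The arm moves only by the tool move_arm, never from a script. Its argument "moves" is a list of rows, each an object with "dr": the turn, a rotation vector about the tool's x, y, z in units of pi rad (1.0 is pi rad), a list of three; "dp": the shift along the tool's x, y, z in units of 1 m (1.0 is 1 m), a list of three; "fingers": the gripper's target within -1 to 1 (shut at 1, half-way at 0, fully open at -1). In form: [{"dr": [rx, ry, rz], "dp": [dx, dy, dz], "fingers": fingers}, ...]. A call has 1 to 10 rows; each row is the pose to reach, as a shift and turn from the pose commanded when the call began, along the tool's axes at that moment, turning the shorter way round; what a row does not reach only later rows make up. A row lasts 1/12 s, in which the tool goes at most 41.7 mm and 7.16 degrees, less where a joint would pass 70% of its speed; a pose out of reach is approached as far as the arm can. A call with a number of a shift or a turn outside -1 to 1 is refused whole. A call with a gripper value outside its range is refused whole. The fingers move at their own pace and stop on an object; "force" is the grip in N (left out, the last holds). Time passes only in rows, so rows that repeat a pose let the fingers close. It gives the time, the measured TCP pose, the force, the opening and the grip force at its end, in the units of the state.
- arm.observe(): the state, without advancing time (a new reading comes with each control period).
- arm.get_image(name): name is "side" or "top" or "wrist"; returns a dict with "img" (400x640x3 uint8, red, green, blue), "range_z" (400x640 float32, m along the optical axis (not along the pixel's ray), 0 where there is no reading), "fovy" (degrees; the focal length in pixels is half the picture's height over the tangent of half this angle, whatever the lens; pixels are square), "cx", "cy" (the principal point, pixels), "k1" (the pictures are not rectified: a ray, as slopes to the right and down, at radius r is drawn at 1 + k1 r^2 times it, then the intrinsics apply), "world_from_camera" (4x4, takes a point from camera to world coordinates). Camera axes: x right, y down, z forward; pixel columns grow to the right and rows downward; lengths in m; the calibration is good to about 2 mm. A picture is of the moment at which its call begins.
- arm.job_done(): hands the job in; it is judged then, once.
The state is a dict: "time_s": time; "joint_positions": joint angles; "qvel": joint speeds; "effort": joint torques, N m; "ee_pos": TCP position; "ee_rot": TCP orientation; "contact_force": force on the tool from outside, world axes, zero at the start; "ft_torque": the same for the moment, N m; "finger_gap": finger opening in m; "grasp_force": force on a finger pad.
Only numpy, scipy, OpenCV 4.12 (cv2) and the standard library are available. Lean on these libraries where they do the work, as an engineer would, in place of code of your own. Each camera call takes 0.05 s, during which the arm holds its last target. There are 200 camera calls.

TASK

The opened unit has finished its discharge test and its batteries must come out. Turn the quick-release wing nut until its wings lie in line with the cross pin of the stud and take it off, then the washer, then the hold-down bar, and put all three in the shallow metal tray, with the bar lying flat on the tray's floor; only then lift out every battery pack that is fitted and lay the packs flat on the floor of the wooden tray, none on top of another. Do not let the robot touch the circuit board, and leave the screwdriver and the ferrite sleeve on the bench where they are.

Things in the scene. Friction and masses are not known exactly. Their poses are not given: they have to be found in the camera images.
- shell: Grey plastic back shell of the unit, lying open, fixed: a shallow case with 4 mm floor, outer walls 32 mm high. Origin: on the stud's axis at bench level. x: towards the circuit board, y: along the hold-down bar, z up. It reaches from x = -94 to +206 mm and y = +-106 mm. A plastic boss 18 mm across, 22 mm high stands round the stud's foot.
- bay (a point): Centre of the battery bay's floor, on the stud's axis, 4 mm above the bench; axes as the shell. Bay walls: inside faces at x = +-78 mm (24 mm above bench) and y = +-81 mm (26 mm). Four pack places, centred at x = +-40, y = +-35 mm, packs along x; ribs 6 mm high and 2 mm thick along x at y = +-13.5 and +-56.5 mm, and one 6 mm thick along y at x = 0, keep the packs apart.
- stud (a point): Centre of the top of the stud, 67 mm above the bench. The stud is a fixed upright steel shank 10 mm across with a 6 mm round cross pin through it: the pin lies along the shell's y (along the bar), is 20 mm long over all, and its axis is 62.5 mm above the bench.
- wingnut: Steel quick-release wing nut, 60 g, top of the stack on the stud (underside 40 mm above the bench). Origin: centre of its underside, z up. Hub 26 mm wide (y, flat sides), 30 long (x), 16 high; two round wings 8 mm thick along +x and -x, 60 mm over both, top 26 mm above the underside. See point wingnut_bore for how it comes off.
- wingnut_bore (a point): Centre of the nut's underside, axes as the nut. No thread: the bore has a slot along the wings (x), 23 x 9 mm, so the nut lifts off only when the wings lie in line with the cross pin, to about 8 degrees. At the start the wings stand 50 to 80 degrees anticlockwise of the pin, seen from above: turn the nut clockwise by that much. It turns freely.
- washer: Thick steel washer lying under the wing nut on top of the bar, 50 g: 42 mm across, hole 24 mm, 8 mm thick. Origin: centre of its underside (32 mm above the bench at the start), z along its axis.
- bar: Aluminium hold-down bar under the washer, 90 g: 184 mm long (y), 32 wide (x), 6 thick. Origin: centre of its underside (26 mm above the bench at the start). A slot in the middle, 24 mm (y) x 13 mm, passes the stud. Rests on the bay's y walls between lugs that rise to 36 mm, 2 mm play either side, over the packs' inner ends with 2 mm of air between.
- pack1: Flat black battery pack, 70 (x) x 38 (y) x 20 mm (z), 100 g, lying in one of the four pack places of the bay. Origin: centre of its underside. Two to four of pack1 to pack4 are fitted; the others are absent (None).
- pack2: As pack1.
- pack3: As pack1.
- pack4: As pack1.
- parts_tray: Shallow tray of dark sheet steel, fixed, open top: 226 (x) x 166 (y) x 18 mm high, walls and floor 3 mm. Origin: centre of its underside. It stands to one side of the shell, the wooden tray to the other, either way round. One brass standoff already stands in it near its +x, +y corner.
- carrier: Plywood tray for the packs, fixed, open top: 226 (x) x 176 (y) x 30 mm high, walls and floor 8 mm (inside 210 x 160 mm). Origin: centre of its underside.
- board: The unit's green circuit board, fixed in the shell: 94 (x) x 176 mm (y), its underside 9 mm and its parts up to 24 mm above the bench. Origin: centre of its underside, 145 mm from the stud along the shell's +x.
- screwdriver: Screwdriver, 160 mm, lying on the bench between robot and shell; leave alone.
- ferrite: Black ferrite sleeve, 28 mm across, 28 mm high, on the bench between robot and shell; leave alone.
- standoff: Brass standoff 11 mm thick, 36 mm tall, standing in the metal tray near its +x, +y corner; it stays in that tray, but may be shifted or topple.
Things that resemble listed ones, but are neither listed nor needed, are in the scene too. Leave any blue or yellow look-alike of the pack4 alone.

How it is judged:
By the outcome, as a careful person would: the job done as asked, in the order asked, and still so for the second after the job is handed in, with the robot touching nothing.
Of pack1, pack2, pack3, pack4 only 2 to 4 are there at a start; the rules pass over those that are not, and their reading is None.
At some moment in a run one of pack1, pack2, pack3, pack4 may be knocked a few centimetres aside while the robot is not near it.
Once in a run the grip may slacken for a moment while it holds something.
It also fails if it takes over 210 s, if anything falls off the work surface, if the arm or the gripper's body presses on something with over 40 N, if the wrist force passes 120 N, or if a joint passes its speed limit or range.

## Working session

There is one attempt and no reset: what is moved stays moved. The work goes in short steps, Python scripts to look and compute and a tool call to move; the robot and the scene stay as the last step left them, time stands still between calls to the robot, and variables do not carry over. Pictures are saved under pics/ and viewed, at most 14 in all, crops included, and the job is handed in when it is done.

Besides the shell and the picture viewer there is one more tool, called as a command line: name --argument value ..., lists and objects as JSON in quotes. move_arm: Moves the arm, as the interface text tells. Shifts and turns lie within -1 to 1; 1 stands for 1 m of shift or pi rad of turn. Its arguments: {"type":"object","properties":{"moves":{"type":"array"},"force":{"type":"number"}},"required":["moves"]}

```bash
mkdir -p pics; cat > h.py <<'E'
import numpy as np, cv2
from workcell import arm
def cam(n):
    c=arm.get_image(n); h=c['img'].shape[0]
    c['f']=h/2/np.tan(np.radians(c['fovy'])/2); return c
def slopes(c,uv):
    uv=np.atleast_2d(uv).astype(float)
    d=(uv-[c['cx'],c['cy']])/c['f']; s=d.copy()
    for _ in range(20): s=d/(1+c['k1']*(s**2).sum(1,keepdims=True))
    return s
def plane(c,uv,z):
    s=slopes(c,uv); T=c['world_from_camera']
    r=np.c_[s,np.ones(len(s))]@T[:3,:3].T; o=T[:3,3]
    return o+r*((z-o[2])/r[:,2])[:,None]
def cloud(c):
    v,u=np.mgrid[:400,:640]; uv=np.c_[u.ravel(),v.ravel()]
    s=slopes(c,uv); z=c['range_z'].ravel()[:,None]; T=c['world_from_camera']
    P=(np.c_[s,np.ones(len(s))]*z)@T[:3,:3].T+T[:3,3]
    P[z[:,0]==0]=np.nan
    return P.reshape(400,640,3)
def save(c,n,box=None,k=1):
    im=c['img'][:,:,::-1]
    if box: im=im[box[1]:box[3],box[0]:box[2]]
    cv2.imwrite('pics/'+n,cv2.resize(im,None,fx=k,fy=k,interpolation=cv2.INTER_CUBIC))
def st():
    s=arm.observe()
    print(s['time_s'],np.round(s['ee_pos'],4),np.round(s['ee_rot'],3),np.round(s['contact_force'],1),round(s['finger_gap'],4),s['grasp_force'])
    return s
E
python3 - <<'E'
from h import *
st()
for n in('top','side'):
    c=cam(n); save(c,n+'0.png',k=1.25); print(n,c['f'],c['k1'],np.round(c['world_from_camera'],3).tolist(),(c['range_z']>0).mean())
E
```

```text
0.0 [0.1772 0.5988 0.2405] [-3.14  -0.     2.854] [0.7 0.4 0.3] 0.0868 0.0
top 435.36006201650497 -0.10337473956806363 [[-0.017, -0.987, 0.162, 0.347], [-1.0, 0.016, -0.005, 0.052], [0.002, -0.162, -0.987, 1.158], [0.0, 0.0, 0.0, 1.0]] 0.9962109375
side 506.88612093702386 0.04035584490865262 [[-0.993, -0.094, 0.074, 0.425], [-0.118, 0.66, -0.742, 0.91], [0.021, -0.745, -0.666, 0.862], [0.0, 0.0, 0.0, 1.0]] 0.9961640625
```

View pics/top0.png

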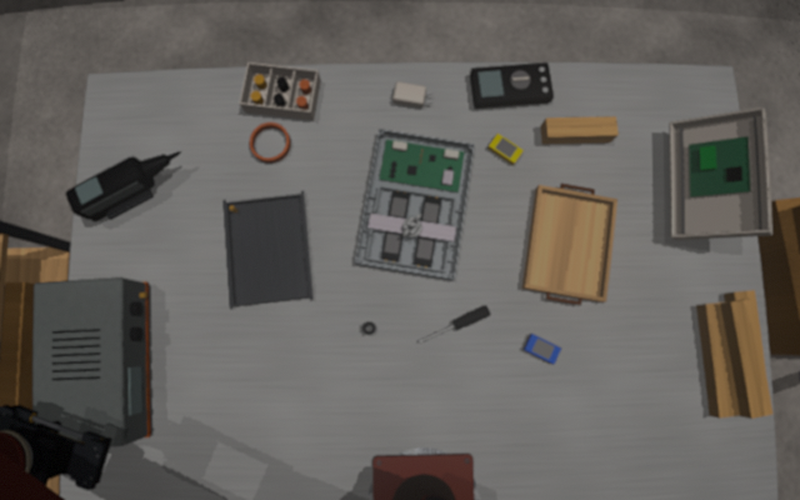

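View pics/side0.png

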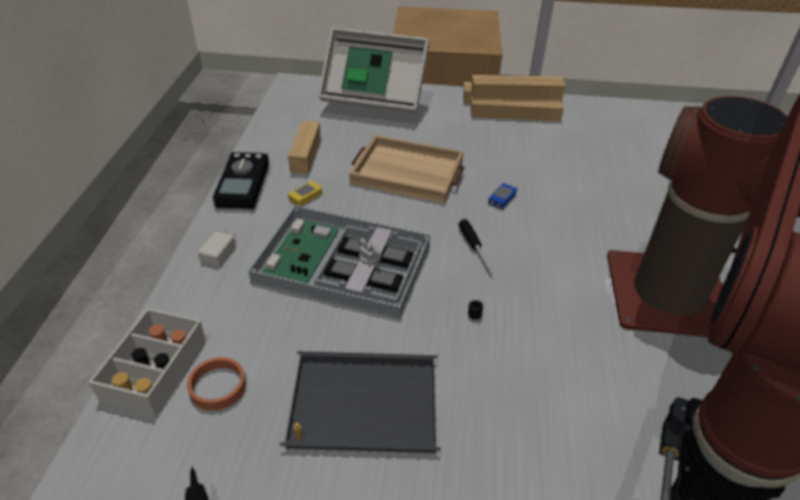

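The top view shows the shell with the stud near (411,227), four packs around it, the metal tray near (268,250), the wooden tray near (572,243). The ferrite is at (369,328) and the screwdriver at (455,325), all in 1.25x pixels. The side view agrees.

```bash
python3 - <<'E'
from h import *
c=cam('top')
def q(n,pts,z):
    P=plane(c,np.array(pts)/1.25,z)[:,:2]
    print(n,P.round(3).tolist(),'ctr',P.mean(0).round(4), 'yaw01 %.1f yaw12 %.1f'%tuple(np.degrees(np.arctan2(*(P[j]-P[i])[::-1])) for i,j in((0,1),(1,2))), 'len',[round(float(np.linalg.norm(P[i]-P[i-1])),3) for i in range(4)])
q('shell',[(380,131),(474,145),(452,279),(354,264)],.032)
q('ptray',[(224,203),(303,193),(313,297),(232,306)],.018)
q('carr',[(540,186),(616,200),(605,300),(524,289)],.03)
q('bar',[(371,213),(455,226),(453,240),(369,226)],.032)
print('stud',plane(c,[(411/1.25,227/1.25)],.066).round(3),'ferr',plane(c,[(369/1.25,328/1.25)],.028).round(3),'standoff',plane(c,[(232/1.25,208/1.25)],.036).round(3))
P=cloud(c)
# nut points: height
Z=P[...,2]; m=(Z>.045)&(Z<.1)&(abs(P[...,0]-.48)<.12)&(abs(P[...,1]-.03)<.09)
print(m.sum(),P[m].mean(0),P[m].max(0),P[m].min(0))
save(c,'shell.png',(280,100,385,230),5)
s=cam('side'); P=cloud(s); Z=P[...,2]
m=(Z>.052)&(Z<.1)&(abs(P[...,0]-.48)<.12)&(abs(P[...,1]-.03)<.09)
if m.sum():
    Q=P[m]; print('side',m.sum(),Q.mean(0),Q.max(0)); w,V=np.linalg.eigh(np.cov(Q[:,:2].T)); print(w,V)
save(s,'shells.png',(195,160,350,255),5)
a=cv2.imread('pics/shell.png');b=cv2.imread('pics/shells.png')
E
```

```text
shell [[0.786, 0.077], [0.751, -0.127], [0.46, -0.069], [0.495, 0.135]] ctr [0.6232 0.0042] yaw01 -99.7 yaw12 168.7 len [0.297, 0.207, 0.297, 0.207]
ptray [[0.635, 0.419], [0.653, 0.246], [0.428, 0.223], [0.411, 0.394]] ctr [0.532  0.3204] yaw01 -83.8 yaw12 -174.0 len [0.225, 0.174, 0.226, 0.173]
carr [[0.658, -0.266], [0.625, -0.433], [0.409, -0.391], [0.436, -0.219]] ctr [ 0.5323 -0.3273] yaw01 -101.1 yaw12 169.0 len [0.227, 0.17, 0.22, 0.174]
bar [[0.603, 0.098], [0.572, -0.079], [0.542, -0.073], [0.575, 0.103]] ctr [0.5732 0.0123] yaw01 -99.9 yaw12 170.0 len [0.028, 0.18, 0.03, 0.179]
stud [[0.565 0.016 0.066]] ferr [[0.362 0.105 0.028]] standoff [[0.619 0.395 0.036]]
153 [0.57182549 0.0147927  0.05893711] [0.59596967 0.03557111 0.07181444] [ 0.54961648 -0.00391127  0.04523249]
side 154 [0.57042356 0.01791938 0.0586499 ] [0.59494768 0.03618174 0.06827282]
[3.46048875e-05 2.45162295e-04] [[-0.62447432 -0.78104534]
 [-0.78104534  0.62447432]]
```

View pics/shells.png

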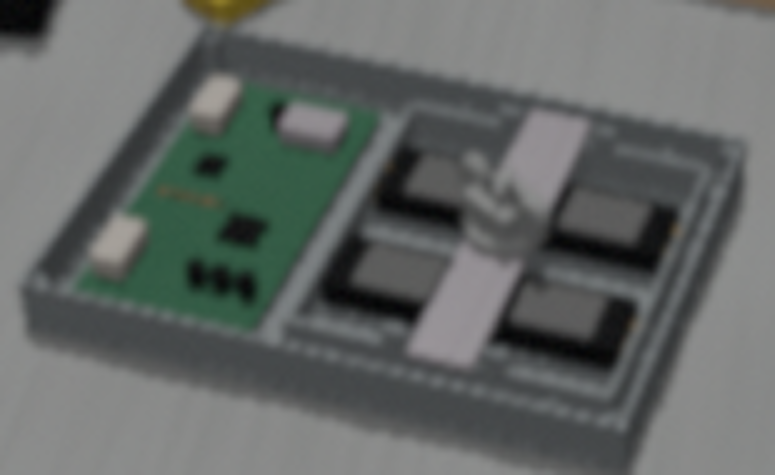

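The crop shows all four packs fitted. The bar is in place, and the nut on the stud has its wings about 60° anticlockwise of the bar.

```bash
cat >> h.py <<'E'
from scipy.spatial.transform import Rotation as Ro
def delta(tgts, cur=None):
    """tgts: list of (x,y,z,yawdeg), tool down; prints dp,dr from current pose (or cur) for each"""
    s=arm.observe()
    if cur is None: p=np.array(s['ee_pos']); R=Ro.from_euler('xyz',s['ee_rot'])
    else: p=np.array(cur[:3]); R=Ro.from_euler('xyz',[np.pi,0,np.radians(cur[3])])
    for t in tgts:
        R2=Ro.from_euler('xyz',[np.pi,0,np.radians(t[3])])
        print(t,'dp',R.inv().apply(np.array(t[:3])-p).round(4).tolist(),'dr',((R.inv()*R2).as_rotvec()/np.pi).round(4).tolist())
E
python3 - <<'E'
from h import *
delta([(.5,.03,.27,141.4)])
E
```

```text
(0.5, 0.03, 0.27, 141.4) dp [-0.471, -0.454, -0.0287] dr [-0.0004, 0.0, 0.1228]
```

move_arm --moves '[{"dr":[0,0,0.04],"dp":[-0.235,-0.227,-0.029],"fingers":-1},{"dr":[0,0,0.08],"dp":[-0.235,-0.227,-0.029],"fingers":-1},{"dr":[0,0,0.123],"dp":[-0.471,-0.454,-0.029],"fingers":-1},{"dr":[0,0,0.123],"dp":[-0.471,-0.454,-0.029],"fingers":-1},{"dr":[0,0,0.123],"dp":[-0.471,-0.454,-0.029],"fingers":-1},{"dr":[0,0,0.123],"dp":[-0.471,-0.454,-0.029],"fingers":-1},{"dr":[0,0,0.123],"dp":[-0.471,-0.454,-0.029],"fingers":-1},{"dr":[0,0,0.123],"dp":[-0.471,-0.454,-0.029],"fingers":-1},{"dr":[0,0,0.123],"dp":[-0.471,-0.454,-0.029],"fingers":-1},{"dr":[0,0,0.123],"dp":[-0.471,-0.454,-0.029],"fingers":-1}]'

```text
time_s: 1.03
ee_pos: [0.3831, 0.2355, 0.2617]
ee_rot: [3.141, 0.0, 2.468]
contact_force: [0.5, 0.0, -0.0]
finger_gap: 0.0868
grasp_force: 0.0
```

```bash
python3 - <<'E'
from h import *
st(); delta([(.5,.03,.27,141.4)])
E
```

```text
1.0333 [0.3831 0.2355 0.2617] [3.141 0.    2.468] [ 0.5  0.  -0. ] 0.0868 0.0
(0.5, 0.03, 0.27, 141.4) dp [-0.2196, -0.0876, -0.0083] dr [0.0002, 0.0001, -0.0001]
```

move_arm --moves '[{"dr":[0,0,0],"dp":[-0.22,-0.088,-0.008],"fingers":-1},{"dr":[0,0,0],"dp":[-0.22,-0.088,-0.008],"fingers":-1},{"dr":[0,0,0],"dp":[-0.22,-0.088,-0.008],"fingers":-1},{"dr":[0,0,0],"dp":[-0.22,-0.088,-0.008],"fingers":-1},{"dr":[0,0,0],"dp":[-0.22,-0.088,-0.008],"fingers":-1},{"dr":[0,0,0],"dp":[-0.22,-0.088,-0.008],"fingers":-1},{"dr":[0,0,0],"dp":[-0.22,-0.088,-0.008],"fingers":-1},{"dr":[0,0,0],"dp":[-0.22,-0.088,-0.008],"fingers":-1},{"dr":[0,0,0],"dp":[-0.22,-0.088,-0.008],"fingers":-1}]'

```text
time_s: 1.78
ee_pos: [0.4991, 0.0316, 0.2691]
ee_rot: [-3.141, -0.001, 2.467]
contact_force: [-0.5, -0.1, -0.8]
finger_gap: 0.0867
grasp_force: 0.0
```

```bash
python3 - <<'E'
from h import *
st(); c=cam('wrist'); save(c,'w1.png',k=1.25); print(c['f'],c['k1'],c['world_from_camera'].round(3).tolist())
P=cloud(c); Z=P[...,2]
m=(Z>.051)&(Z<.075)&(np.hypot(P[...,0]-.57,P[...,1]-.015)<.06)
Q=P[m]; print(m.sum(),Q.mean(0),np.median(Q[:,2]))
r=cv2.minAreaRect(np.float32(Q[:,:2]*1000)); print(r)
w,V=np.linalg.eigh(np.cov(Q[:,:2].T)); print(np.degrees(np.arctan2(V[1,1],V[0,1])))
# bar: height 28-36
m=(abs(Z-.032)<.003)&(np.hypot(P[...,0]-.57,P[...,1]-.015)<.11)&(c['img'].astype(int).min(2)>120)
print(m.sum(),cv2.minAreaRect(np.float32(P[m][:,:2]*1000)))
E
```

```text
1.7833 [0.4991 0.0316 0.2691] [-3.141e+00 -1.000e-03  2.467e+00] [-0.5 -0.1 -0.8] 0.0867 0.0
356.69432267058585 -0.028818290877524418 [[0.625, 0.755, 0.197, 0.447], [0.781, -0.605, -0.157, 0.075], [0.001, 0.252, -0.968, 0.412], [0.0, 0.0, 0.0, 1.0]]
757 [0.57110347 0.01641653 0.05955665] 0.05683043538627097
((569.8722534179688, 17.799518585205078), (24.848331451416016, 48.824039459228516), 52.43144989013672)
142.03889918166502
3428 ((544.9375, 19.759368896484375), (212.6671142578125, 127.82081604003906), 79.2016830444336)
```

View pics/w1.png

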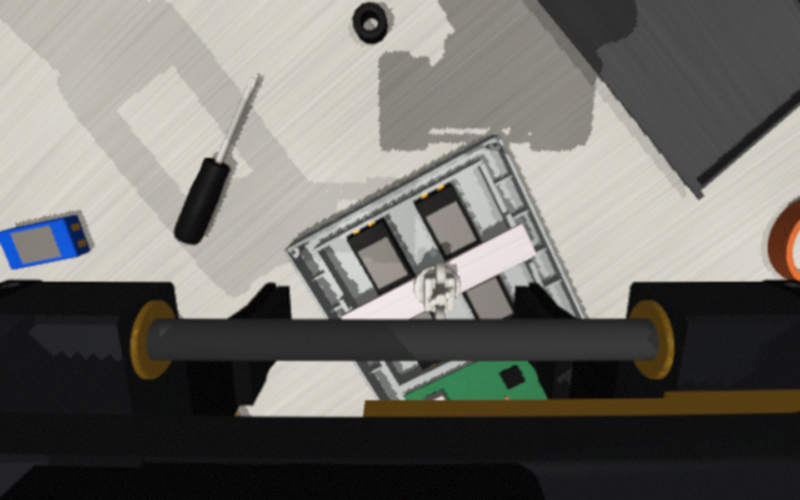

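The wrist view shows the nut at (437,288) with its wings at about 142° world, and the stud at about (0.5705, 0.0165).

```bash
python3 - <<'E'
from h import *
delta([(.5705,.0165,.13,142),(.5705,.0165,.0625,142)])
E
```

```text
(0.5705, 0.0165, 0.13, 142) dp [-0.0657, 0.0324, 0.1392] dr [-0.0, -0.0003, -0.0033]
(0.5705, 0.0165, 0.0625, 142) dp [-0.0658, 0.0324, 0.2067] dr [-0.0, -0.0003, -0.0033]
```

move_arm --moves '[{"dr":[0,0,-0.003],"dp":[-0.0657,0.0324,0.139],"fingers":-0.2},{"dr":[0,0,-0.003],"dp":[-0.0657,0.0324,0.139],"fingers":-0.2},{"dr":[0,0,-0.003],"dp":[-0.0657,0.0324,0.139],"fingers":-0.2},{"dr":[0,0,-0.003],"dp":[-0.0657,0.0324,0.139],"fingers":-0.2},{"dr":[0,0,-0.003],"dp":[-0.0657,0.0324,0.139],"fingers":-0.2},{"dr":[0,0,-0.003],"dp":[-0.0657,0.0324,0.139],"fingers":-0.2},{"dr":[0,0,-0.003],"dp":[-0.0657,0.0324,0.165],"fingers":-0.2},{"dr":[0,0,-0.003],"dp":[-0.0657,0.0324,0.187],"fingers":-0.2},{"dr":[0,0,-0.003],"dp":[-0.0657,0.0324,0.207],"fingers":-0.2},{"dr":[0,0,-0.003],"dp":[-0.0657,0.0324,0.207],"fingers":-0.2}]'

```text
time_s: 2.67
ee_pos: [0.569, 0.0168, 0.0616]
ee_rot: [-3.14, -0.003, 2.478]
contact_force: [-0.8, -0.1, -1.0]
finger_gap: 0.0526
grasp_force: 0.0
```

move_arm --moves '[{"dr":[0,0,0],"dp":[0,0,0],"fingers":0.2},{"dr":[0,0,0],"dp":[0,0,0],"fingers":0.5},{"dr":[0,0,0],"dp":[0,0,0],"fingers":1},{"dr":[0,0,0],"dp":[0,0,0],"fingers":1},{"dr":[0,0,0],"dp":[0,0,0],"fingers":1},{"dr":[0,0,0],"dp":[0,0,0],"fingers":1},{"dr":[0,0,0],"dp":[0,0,0],"fingers":1},{"dr":[0,0,0],"dp":[0,0,0],"fingers":1}]' --force 15

```text
time_s: 3.33
ee_pos: [0.5721, 0.0154, 0.064]
ee_rot: [3.141, 0.002, 2.477]
contact_force: [-1.9, -0.6, 6.7]
finger_gap: 0.0259
grasp_force: 15.0
```

move_arm --moves '[{"dr":[0,0,0.04],"dp":[0,0,0],"fingers":1},{"dr":[0,0,0.08],"dp":[0,0,0],"fingers":1},{"dr":[0,0,0.12],"dp":[0,0,0],"fingers":1},{"dr":[0,0,0.16],"dp":[0,0,0],"fingers":1},{"dr":[0,0,0.2],"dp":[0,0,0],"fingers":1},{"dr":[0,0,0.24],"dp":[0,0,0],"fingers":1},{"dr":[0,0,0.28],"dp":[0,0,0],"fingers":1},{"dr":[0,0,0.32],"dp":[0,0,0],"fingers":1},{"dr":[0,0,0.347],"dp":[0,0,0],"fingers":1},{"dr":[0,0,0.347],"dp":[0,0,0],"fingers":1}]'

```text
time_s: 4.17
ee_pos: [0.5725, 0.0153, 0.0639]
ee_rot: [3.139, -0.0, 1.381]
contact_force: [-0.2, 0.2, 6.3]
finger_gap: 0.026
grasp_force: 15.0
```

move_arm --moves '[{"dr":[0,0,0],"dp":[0,0,-0.001],"fingers":1},{"dr":[0,0,0],"dp":[0,0,-0.003],"fingers":1},{"dr":[0,0,0],"dp":[0,0,-0.006],"fingers":1},{"dr":[0,0,0],"dp":[0,0,-0.008],"fingers":1},{"dr":[0,0,0],"dp":[0,0,-0.008],"fingers":1}]'

```text
time_s: 4.58
ee_pos: [0.5718, 0.0153, 0.0712]
ee_rot: [3.14, 0.0, 1.387]
contact_force: [2.1, -1.0, 0.3]
finger_gap: 0.0257
grasp_force: 15.0
```

```bash
python3 - <<'E'
from h import *
st(); c=cam('side'); save(c,'s2.png',(195,120,350,255),4)
E
```

```text
4.5833 [0.5718 0.0153 0.0712] [3.14  0.    1.387] [ 2.1 -1.   0.3] 0.0257 14.999735355377197
```

View pics/s2.png

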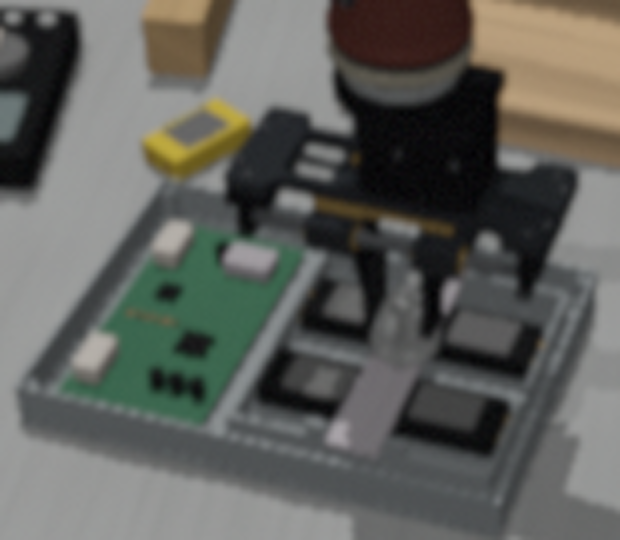

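The view shows the nut in the fingers at (400,330), raised about 8 mm with its wings along the bar and no resistance.

move_arm --moves '[{"dr":[0,0,0],"dp":[0,0,-0.005],"fingers":1},{"dr":[0,0,0],"dp":[0,0,-0.01],"fingers":1},{"dr":[0,0,0],"dp":[0,0,-0.015],"fingers":1},{"dr":[0,0,0],"dp":[0,0,-0.02],"fingers":1},{"dr":[0,0,0],"dp":[0,0,-0.025],"fingers":1},{"dr":[0,0,0],"dp":[0,0,-0.04],"fingers":1},{"dr":[0,0,0],"dp":[0,0,-0.08],"fingers":1},{"dr":[0,0,0],"dp":[0,0,-0.08],"fingers":1}]'

```text
time_s: 5.3
ee_pos: [0.5738, 0.0155, 0.157]
ee_rot: [3.135, -0.001, 1.387]
contact_force: [1.8, -0.9, 0.4]
finger_gap: 0.0259
grasp_force: 1.6
```

```bash
python3 - <<'E'
from h import *
st(); c=cam('side'); save(c,'s3.png',(195,100,350,255),4)
# ptray frame: origin (.532,.320), x dir (yaw): 
import math
a=math.radians(6.1)
def pt(x,y): return (.532+x*math.cos(a)-y*math.sin(a), .3204+x*math.sin(a)+y*math.cos(a))
for q in((-.075,-.05),(-.075,.02),(.02,0)): print(q,pt(*q))
E
```

```text
5.3 [0.5738 0.0155 0.157 ] [ 3.135e+00 -1.000e-03  1.387e+00] [ 1.8 -0.9  0.4] 0.0259 1.5956542454659939
(-0.075, -0.05) (0.4627378577568213, 0.26271329744312233)
(-0.075, 0.02) (0.45529937276328497, 0.33231695353244667)
(0.02, 0) (0.5518867588826641, 0.3225252814267247)
```

View pics/s3.png

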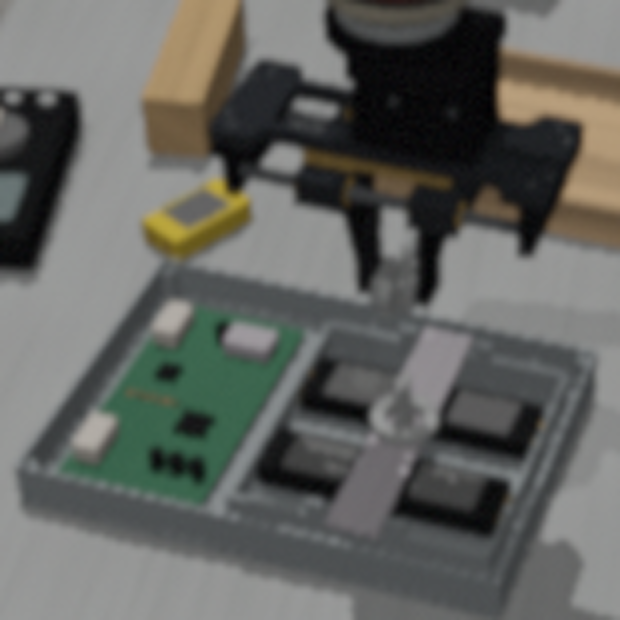

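The nut is off and held at (395,275), the washer and bar are still in place, and the grip shows a slack reading. I'm tightening it before moving.

move_arm --moves '[{"dr":[0,0,0],"dp":[0,0,0],"fingers":1},{"dr":[0,0,0],"dp":[0,0,0],"fingers":1},{"dr":[0,0,0],"dp":[0,0,0],"fingers":1},{"dr":[0,0,0],"dp":[0,0,0],"fingers":1}]' --force 30

```text
time_s: 5.68
ee_pos: [0.5699, 0.0157, 0.1489]
ee_rot: [-3.138, 0.0, 1.387]
contact_force: [-0.0, -0.1, -0.5]
finger_gap: 0.0253
grasp_force: 30.0
```

```bash
cat >> h.py <<'E'
def pt(x,y):
    a=np.radians(6.0); return .532+x*np.cos(a)-y*np.sin(a), .3204+x*np.sin(a)+y*np.cos(a)
def sh(x,y):
    a=np.radians(-10.4); return .572+x*np.cos(a)-y*np.sin(a), .0155+x*np.sin(a)+y*np.cos(a)
def ca(x,y):
    a=np.radians(-11); return .532+x*np.cos(a)-y*np.sin(a), -.3273+x*np.sin(a)+y*np.cos(a)
E
python3 - <<'E'
from h import *
st(); delta([(*pt(-.06,.04),.157,96),(*pt(-.06,.04),.06,96),(*pt(-.06,.04),.03,96)])
E
```

```text
5.6833 [0.5699 0.0157 0.1489] [-3.138  0.     1.387] [-0.  -0.1 -0.5] 0.0253 29.99964416027069
(np.float64(0.4681475477471975), np.float64(0.3539091680186717), 0.157, 96) dp [0.3139, -0.162, -0.0076] dr [-0.001, -0.0001, -0.0919]
(np.float64(0.4681475477471975), np.float64(0.3539091680186717), 0.06, 96) dp [0.3139, -0.1617, 0.0894] dr [-0.001, -0.0001, -0.0919]
(np.float64(0.4681475477471975), np.float64(0.3539091680186717), 0.03, 96) dp [0.3139, -0.1616, 0.1194] dr [-0.001, -0.0001, -0.0919]
```

move_arm --moves '[{"dr":[0,0,-0.03],"dp":[0.314,-0.162,-0.008],"fingers":1},{"dr":[0,0,-0.06],"dp":[0.314,-0.162,-0.008],"fingers":1},{"dr":[0,0,-0.092],"dp":[0.314,-0.162,-0.008],"fingers":1},{"dr":[0,0,-0.092],"dp":[0.314,-0.162,-0.008],"fingers":1},{"dr":[0,0,-0.092],"dp":[0.314,-0.162,-0.008],"fingers":1},{"dr":[0,0,-0.092],"dp":[0.314,-0.162,-0.008],"fingers":1},{"dr":[0,0,-0.092],"dp":[0.314,-0.162,-0.008],"fingers":1},{"dr":[0,0,-0.092],"dp":[0.314,-0.162,-0.008],"fingers":1},{"dr":[0,0,-0.092],"dp":[0.314,-0.162,-0.008],"fingers":1},{"dr":[0,0,-0.092],"dp":[0.314,-0.162,-0.008],"fingers":1}]'

```text
time_s: 6.52
ee_pos: [0.467, 0.3578, 0.1578]
ee_rot: [-3.14, -0.001, 1.68]
contact_force: [-0.0, 0.0, -0.6]
finger_gap: 0.0257
grasp_force: 30.0
```

move_arm --moves '[{"dr":[0,0,0],"dp":[0,0,0],"fingers":1},{"dr":[0,0,0],"dp":[0,0,0.04],"fingers":1},{"dr":[0,0,0],"dp":[0,0,0.08],"fingers":1},{"dr":[0,0,0],"dp":[0,0,0.1],"fingers":1},{"dr":[0,0,0],"dp":[0,0,0.11],"fingers":1},{"dr":[0,0,0],"dp":[0,0,0.117],"fingers":1},{"dr":[0,0,0],"dp":[0,0,0.122],"fingers":1},{"dr":[0,0,0],"dp":[0,0,0.124],"fingers":1},{"dr":[0,0,0],"dp":[0,0,0.124],"fingers":1}]'

```text
time_s: 7.27
ee_pos: [0.4704, 0.3541, 0.0356]
ee_rot: [3.14, -0.001, 1.675]
contact_force: [0.1, 0.6, 0.1]
finger_gap: 0.0255
grasp_force: 30.0
```

move_arm --moves '[{"dr":[0,0,0],"dp":[0,0,0.003],"fingers":1},{"dr":[0,0,0],"dp":[0,0,0.006],"fingers":1},{"dr":[0,0,0],"dp":[0,0,0.006],"fingers":1}]'

```text
time_s: 7.52
ee_pos: [0.4695, 0.354, 0.0287]
ee_rot: [3.141, -0.0, 1.676]
contact_force: [-0.2, -0.3, -0.4]
finger_gap: 0.0257
grasp_force: 30.0
```

move_arm --moves '[{"dr":[0,0,0],"dp":[0,0,0.002],"fingers":1},{"dr":[0,0,0],"dp":[0,0,0.002],"fingers":1}]'

```text
time_s: 7.68
ee_pos: [0.4697, 0.3542, 0.0271]
ee_rot: [3.141, -0.0, 1.676]
contact_force: [-0.2, -0.6, 2.1]
finger_gap: 0.0258
grasp_force: 30.0
```

move_arm --moves '[{"dr":[0,0,0],"dp":[0,0,0],"fingers":0.1},{"dr":[0,0,0],"dp":[0,0,0],"fingers":0},{"dr":[0,0,0],"dp":[0,0,0],"fingers":0},{"dr":[0,0,0],"dp":[0,0,0],"fingers":0},{"dr":[0,0,0],"dp":[0,0,-0.03],"fingers":0},{"dr":[0,0,0],"dp":[0,0,-0.07],"fingers":0},{"dr":[0,0,0],"dp":[0,0,-0.11],"fingers":-0.5},{"dr":[0,0,0],"dp":[0,0,-0.13],"fingers":-0.5},{"dr":[0,0,0],"dp":[0,0,-0.13],"fingers":-0.5}]'

```text
time_s: 8.43
ee_pos: [0.4728, 0.3559, 0.1634]
ee_rot: [3.131, -0.004, 1.676]
contact_force: [0.9, -0.2, 0.4]
finger_gap: 0.0559
grasp_force: 0.0
```

```bash
python3 - <<'E'
from h import *
st(); delta([(.572,.0155,.157,79.6)]); c=cam('side'); save(c,'s4.png',(195,150,380,370),2.7)
E
```

```text
8.4333 [0.4728 0.3559 0.1634] [ 3.131 -0.004  1.676] [ 0.9 -0.2  0.4] 0.0559 0.0
(0.572, 0.0155, 0.157, 79.6) dp [-0.349, 0.0629, 0.0055] dr [0.003, -0.0019, 0.0912]
```

View pics/s4.png

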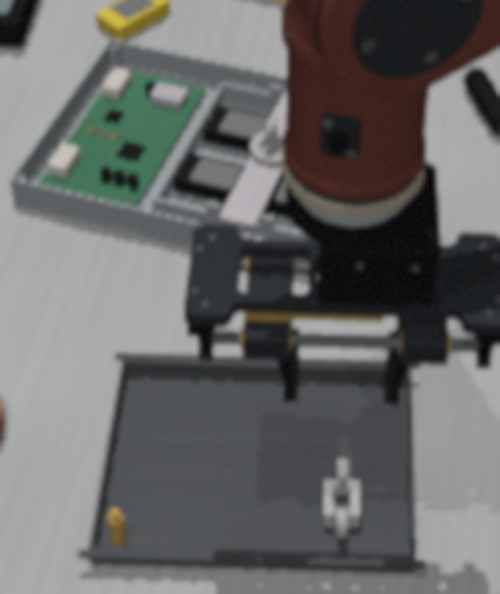

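The nut stands upright in the metal tray at (342,500), clear of the standoff.

move_arm --moves '[{"dr":[0,0,0.03],"dp":[-0.347,0.066,0],"fingers":-0.5},{"dr":[0,0,0.06],"dp":[-0.347,0.066,0],"fingers":-0.5},{"dr":[0,0,0.091],"dp":[-0.347,0.066,0],"fingers":-0.5},{"dr":[0,0,0.091],"dp":[-0.347,0.066,0],"fingers":-0.5},{"dr":[0,0,0.091],"dp":[-0.347,0.066,0],"fingers":-0.5},{"dr":[0,0,0.091],"dp":[-0.347,0.066,0],"fingers":-0.5},{"dr":[0,0,0.091],"dp":[-0.347,0.066,0],"fingers":-0.5},{"dr":[0,0,0.091],"dp":[-0.347,0.066,0],"fingers":-0.5},{"dr":[0,0,0.091],"dp":[-0.347,0.066,0],"fingers":-0.5},{"dr":[0,0,0.091],"dp":[-0.347,0.066,0],"fingers":-0.5}]'

```text
time_s: 9.32
ee_pos: [0.5712, 0.0113, 0.1545]
ee_rot: [-3.139, 0.002, 1.385]
contact_force: [0.5, 0.0, -0.5]
finger_gap: 0.0652
grasp_force: 0.0
```

move_arm --moves '[{"dr":[0,0,0],"dp":[0,0,0],"fingers":-0.5},{"dr":[0,0,0],"dp":[0,0,0.04],"fingers":-0.5},{"dr":[0,0,0],"dp":[0,0,0.06],"fingers":-0.5},{"dr":[0,0,0],"dp":[0,0,0.06],"fingers":-0.5},{"dr":[0,0,0],"dp":[0,0,0.06],"fingers":-0.5}]'

```text
time_s: 9.73
ee_pos: [0.5692, 0.0173, 0.0945]
ee_rot: [-3.137, 0.0, 1.391]
contact_force: [0.1, -0.3, 1.4]
finger_gap: 0.0655
grasp_force: 0.0
```

```bash
python3 - <<'E'
from h import *
st(); delta([(.572,.0155,.0485,79.6)])
E
```

```text
9.7333 [0.5692 0.0173 0.0945] [-3.137  0.     1.391] [ 0.1 -0.3  1.4] 0.0655 0.0
(0.572, 0.0155, 0.0485, 79.6) dp [-0.0013, 0.0033, 0.046] dr [-0.0016, 0.0, 0.0007]
```

move_arm --moves '[{"dr":[0,0,0],"dp":[0,0.001,0.03],"fingers":-0.5},{"dr":[0,0,0],"dp":[0,0.001,0.047],"fingers":-0.5},{"dr":[0,0,0],"dp":[0,0.001,0.047],"fingers":-0.5},{"dr":[0,0,0],"dp":[0,0.001,0.047],"fingers":0.2},{"dr":[0,0,0],"dp":[0,0.001,0.047],"fingers":1},{"dr":[0,0,0],"dp":[0,0.001,0.047],"fingers":1},{"dr":[0,0,0],"dp":[0,0.001,0.047],"fingers":1},{"dr":[0,0,0],"dp":[0,0.001,0.047],"fingers":1},{"dr":[0,0,0],"dp":[0,0.001,0.047],"fingers":1},{"dr":[0,0,0],"dp":[0,0.001,0.047],"fingers":1}]' --force 20

```text
time_s: 10.57
ee_pos: [0.5733, 0.0155, 0.051]
ee_rot: [3.14, -0.0, 1.39]
contact_force: [-1.3, 0.0, 6.3]
finger_gap: 0.0407
grasp_force: 20.0
```

move_arm --moves '[{"dr":[0,0,0],"dp":[0,0,-0.004],"fingers":1},{"dr":[0,0,0],"dp":[0,0,-0.01],"fingers":1},{"dr":[0,0,0],"dp":[0,0,-0.018],"fingers":1},{"dr":[0,0,0],"dp":[0,0,-0.03],"fingers":1},{"dr":[0,0,0],"dp":[0,0,-0.05],"fingers":1},{"dr":[0,0,0],"dp":[0,0,-0.08],"fingers":1},{"dr":[0,0,0],"dp":[0,0,-0.11],"fingers":1},{"dr":[0,0,0],"dp":[0,0,-0.11],"fingers":1}]'

```text
time_s: 11.23
ee_pos: [0.5766, 0.0151, 0.1678]
ee_rot: [3.13, -0.001, 1.39]
contact_force: [1.7, -1.0, 0.7]
finger_gap: 0.0407
grasp_force: 20.0
```

```bash
python3 - <<'E'
from h import *
st(); c=cam('side'); save(c,'s5.png',(195,100,350,255),3)
delta([(*pt(.015,.045),.16,96),(*pt(.015,.045),.06,96)],(.573,.0155,.160,79.6))
E
```

```text
11.2333 [0.5766 0.0151 0.1678] [ 3.13e+00 -1.00e-03  1.39e+00] [ 1.7 -1.   0.7] 0.0407 19.999831365421414
(np.float64(0.5422140475834798), np.float64(0.36672141224058713), 0.16, 96) dp [0.3399, -0.0937, -0.0] dr [0.0, 0.0, -0.0911]
(np.float64(0.5422140475834798), np.float64(0.36672141224058713), 0.06, 96) dp [0.3399, -0.0937, 0.1] dr [0.0, 0.0, -0.0911]
```

View pics/s5.png

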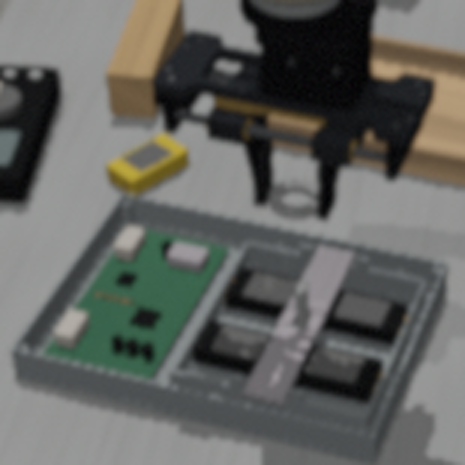

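The washer is held level in the fingers at (290,200), and the bar is still in place.

move_arm --moves '[{"dr":[0,0,-0.03],"dp":[0.34,-0.094,0],"fingers":1},{"dr":[0,0,-0.06],"dp":[0.34,-0.094,0],"fingers":1},{"dr":[0,0,-0.091],"dp":[0.34,-0.094,0],"fingers":1},{"dr":[0,0,-0.091],"dp":[0.34,-0.094,0],"fingers":1},{"dr":[0,0,-0.091],"dp":[0.34,-0.094,0],"fingers":1},{"dr":[0,0,-0.091],"dp":[0.34,-0.094,0],"fingers":1},{"dr":[0,0,-0.091],"dp":[0.34,-0.094,0],"fingers":1},{"dr":[0,0,-0.091],"dp":[0.34,-0.094,0],"fingers":1},{"dr":[0,0,-0.091],"dp":[0.34,-0.094,0],"fingers":1},{"dr":[0,0,-0.091],"dp":[0.34,-0.094,0],"fingers":1}]'

```text
time_s: 12.12
ee_pos: [0.5391, 0.3713, 0.1588]
ee_rot: [-3.14, -0.001, 1.68]
contact_force: [0.2, -1.1, 0.0]
finger_gap: 0.0403
grasp_force: 20.0
```

move_arm --moves '[{"dr":[0,0,0],"dp":[0,0,0],"fingers":1},{"dr":[0,0,0],"dp":[0,0,0.04],"fingers":1},{"dr":[0,0,0],"dp":[0,0,0.08],"fingers":1},{"dr":[0,0,0],"dp":[0,0,0.11],"fingers":1},{"dr":[0,0,0],"dp":[0,0,0.125],"fingers":1},{"dr":[0,0,0],"dp":[0,0,0.13],"fingers":1},{"dr":[0,0,0],"dp":[0,0,0.13],"fingers":1},{"dr":[0,0,0],"dp":[0,0,0.13],"fingers":1}]'

```text
time_s: 12.78
ee_pos: [0.5426, 0.3669, 0.0314]
ee_rot: [3.139, -0.001, 1.675]
contact_force: [-0.5, 0.2, -0.5]
finger_gap: 0.0405
grasp_force: 20.0
```

move_arm --moves '[{"dr":[0,0,0],"dp":[0,0,0],"fingers":1}]'

```text
time_s: 12.87
ee_pos: [0.5432, 0.3676, 0.0324]
ee_rot: [3.137, -0.002, 1.675]
contact_force: [0.7, 0.2, 0.2]
finger_gap: 0.0409
grasp_force: 20.0
```

move_arm --moves '[{"dr":[0,0,0],"dp":[0,0,0.004],"fingers":1},{"dr":[0,0,0],"dp":[0,0,0.007],"fingers":1},{"dr":[0,0,0],"dp":[0,0,0.007],"fingers":1}]'

```text
time_s: 13.12
ee_pos: [0.5411, 0.367, 0.0227]
ee_rot: [3.141, -0.0, 1.676]
contact_force: [-0.9, 0.1, -1.0]
finger_gap: 0.0407
grasp_force: 20.0
```

move_arm --moves '[{"dr":[0,0,0],"dp":[0,0,0],"fingers":-0.33},{"dr":[0,0,0],"dp":[0,0,0],"fingers":-0.33},{"dr":[0,0,0],"dp":[0,0,0],"fingers":-0.33},{"dr":[0,0,0],"dp":[0,0,0],"fingers":-0.33},{"dr":[0,0,0],"dp":[0,0,-0.03],"fingers":-0.33},{"dr":[0,0,0],"dp":[0,0,-0.07],"fingers":-0.33},{"dr":[0,0,0],"dp":[0,0,-0.11],"fingers":-0.33},{"dr":[0,0,0],"dp":[0,0,-0.136],"fingers":-0.33},{"dr":[0,0,0],"dp":[0,0,-0.136],"fingers":-0.33},{"dr":[0,0,0],"dp":[0,0,-0.136],"fingers":-0.33}]'

```text
time_s: 13.95
ee_pos: [0.5426, 0.3677, 0.1616]
ee_rot: [3.136, -0.002, 1.676]
contact_force: [0.3, -0.3, -0.2]
finger_gap: 0.058
grasp_force: 0.0
```

```bash
python3 - <<'E'
from h import *
st()
delta([(*sh(0,-.045),.16,79.6),(*sh(0,-.045),.05,79.6)],(.5425,.367,.160,96))
E
```

```text
13.95 [0.5426 0.3677 0.1616] [ 3.136e+00 -2.000e-03  1.676e+00] [ 0.3 -0.3 -0.2] 0.058 0.0
(np.float64(0.5638766384637247), np.float64(-0.028760716186602364), 0.16, 79.6) dp [-0.3958, -0.0201, -0.0] dr [-0.0, -0.0, 0.0911]
(np.float64(0.5638766384637247), np.float64(-0.028760716186602364), 0.05, 79.6) dp [-0.3958, -0.0201, 0.11] dr [-0.0, -0.0, 0.0911]
```

move_arm --moves '[{"dr":[0,0,0.03],"dp":[-0.353,-0.007,0],"fingers":-0.33},{"dr":[0,0,0.06],"dp":[-0.353,-0.007,0],"fingers":-0.33},{"dr":[0,0,0.091],"dp":[-0.353,-0.007,0],"fingers":-0.33},{"dr":[0,0,0.091],"dp":[-0.353,-0.007,0],"fingers":-0.33},{"dr":[0,0,0.091],"dp":[-0.353,-0.007,0],"fingers":-0.33},{"dr":[0,0,0.091],"dp":[-0.353,-0.007,0],"fingers":-0.33},{"dr":[0,0,0.091],"dp":[-0.353,-0.007,0],"fingers":-0.33},{"dr":[0,0,0.091],"dp":[-0.353,-0.007,0],"fingers":-0.33},{"dr":[0,0,0.091],"dp":[-0.353,-0.007,0],"fingers":-0.33},{"dr":[0,0,0.091],"dp":[-0.353,-0.007,0],"fingers":-0.33}]'

```text
time_s: 14.78
ee_pos: [0.5701, 0.0107, 0.1565]
ee_rot: [-3.139, 0.002, 1.385]
contact_force: [0.6, -0.6, -1.4]
finger_gap: 0.0576
grasp_force: 0.0
```

move_arm --moves '[{"dr":[0,0,0],"dp":[0,0,0],"fingers":-0.33},{"dr":[0,0,0],"dp":[0,0,0.04],"fingers":-0.33},{"dr":[0,0,0],"dp":[0,0,0.08],"fingers":-0.33},{"dr":[0,0,0],"dp":[0,0,0.1],"fingers":-0.33},{"dr":[0,0,0],"dp":[0,0,0.11],"fingers":-0.33},{"dr":[0,0,0],"dp":[0,0,0.11],"fingers":-0.33},{"dr":[0,0,0],"dp":[0,0,0.11],"fingers":-0.33}]'

```text
time_s: 15.37
ee_pos: [0.571, 0.0162, 0.0485]
ee_rot: [-3.141, -0.0, 1.391]
contact_force: [0.2, -0.3, -0.2]
finger_gap: 0.0578
grasp_force: 0.0
```

```bash
python3 - <<'E'
from h import *
st()
E
```

```text
15.3667 [0.571  0.0162 0.0485] [-3.141 -0.     1.391] [ 0.2 -0.3 -0.2] 0.0578 0.0
```

move_arm --moves '[{"dr":[0,0,0],"dp":[0,0,0.006],"fingers":-0.33},{"dr":[0,0,0],"dp":[0,0,0.006],"fingers":0.1},{"dr":[0,0,0],"dp":[0,0,0.006],"fingers":1},{"dr":[0,0,0],"dp":[0,0,0.006],"fingers":1},{"dr":[0,0,0],"dp":[0,0,0.006],"fingers":1},{"dr":[0,0,0],"dp":[0,0,0.006],"fingers":1},{"dr":[0,0,0],"dp":[0,0,0.006],"fingers":1},{"dr":[0,0,0],"dp":[0,0,0.006],"fingers":1}]' --force 30

```text
time_s: 16.03
ee_pos: [0.5716, 0.015, 0.0432]
ee_rot: [3.14, -0.0, 1.39]
contact_force: [-0.4, -0.6, 3.8]
finger_gap: 0.032
grasp_force: 30.0
```

move_arm --moves '[{"dr":[0,0,0],"dp":[0,0,-0.003],"fingers":1},{"dr":[0,0,0],"dp":[0,0,-0.006],"fingers":1},{"dr":[0,0,0],"dp":[0,0,-0.01],"fingers":1},{"dr":[0,0,0],"dp":[0,0,-0.01],"fingers":1}]'

```text
time_s: 16.37
ee_pos: [0.5715, 0.015, 0.0535]
ee_rot: [3.141, -0.0, 1.39]
contact_force: [2.3, -0.5, 0.6]
finger_gap: 0.0315
grasp_force: 30.0
```

move_arm --moves '[{"dr":[0,0,0],"dp":[0,0,-0.01],"fingers":1},{"dr":[0,0,0],"dp":[0,0,-0.02],"fingers":1},{"dr":[0,0,0],"dp":[0,0,-0.035],"fingers":1},{"dr":[0,0,0],"dp":[0,0,-0.05],"fingers":1},{"dr":[0,0,0],"dp":[0,0,-0.08],"fingers":1},{"dr":[0,0,0],"dp":[0,0,-0.11],"fingers":1},{"dr":[0,0,0],"dp":[0,0,-0.11],"fingers":1}]'

```text
time_s: 16.95
ee_pos: [0.5741, 0.015, 0.1691]
ee_rot: [3.133, -0.001, 1.39]
contact_force: [0.8, -0.2, 0.0]
finger_gap: 0.0316
grasp_force: 30.0
```

```bash
python3 - <<'E'
from h import *
st()
delta([(*pt(0,-.042),.163,6)],(.572,.0155,.163,79.6))
E
```

```text
16.95 [0.5741 0.015  0.1691] [ 3.133e+00 -1.000e-03  1.390e+00] [ 0.8 -0.2  0. ] 0.0316 29.99745100736618
(np.float64(0.5363901954572414), np.float64(0.2786300803945325), 0.163, 6) dp [0.2524, -0.0825, -0.0] dr [0.0, -0.0, 0.4089]
```

move_arm --moves '[{"dr":[0,0,0.038],"dp":[0.025,-0.008,0],"fingers":1},{"dr":[0,0,0.076],"dp":[0.05,-0.016,0],"fingers":1},{"dr":[0,0,0.114],"dp":[0.075,-0.025,0],"fingers":1},{"dr":[0,0,0.152],"dp":[0.1,-0.033,0],"fingers":1},{"dr":[0,0,0.19],"dp":[0.125,-0.041,0],"fingers":1},{"dr":[0,0,0.228],"dp":[0.15,-0.05,0],"fingers":1},{"dr":[0,0,0.266],"dp":[0.175,-0.058,0],"fingers":1},{"dr":[0,0,0.304],"dp":[0.2,-0.066,0],"fingers":1},{"dr":[0,0,0.342],"dp":[0.225,-0.074,0],"fingers":1},{"dr":[0,0,0.38],"dp":[0.252,-0.0825,0],"fingers":1}]'

```text
time_s: 17.78
ee_pos: [0.534, 0.2787, 0.1618]
ee_rot: [3.141, 0.002, 0.19]
contact_force: [0.8, -0.6, 0.0]
finger_gap: 0.0313
grasp_force: 30.0
```

move_arm --moves '[{"dr":[0,0,0.029],"dp":[0,0,0],"fingers":1},{"dr":[0,0,0.029],"dp":[0,0,0],"fingers":1},{"dr":[0,0,0.029],"dp":[0,0,0],"fingers":1}]'

```text
time_s: 18.03
ee_pos: [0.5345, 0.2777, 0.1619]
ee_rot: [3.141, 0.002, 0.109]
contact_force: [0.2, -0.1, -0.9]
finger_gap: 0.0312
grasp_force: 30.0
```

```bash
python3 - <<'E'
from h import *
st()
delta([(*pt(0,-.042),.06,6),(*pt(0,-.042),.024,6)]); c=cam('side'); save(c,'s6.png',(195,150,380,370),2.7)
E
```

```text
18.0333 [0.5345 0.2777 0.1619] [3.141e+00 2.000e-03 1.090e-01] [ 0.2 -0.1 -0.9] 0.0312 29.997820258140564
(np.float64(0.5363901954572414), np.float64(0.2786300803945325), 0.06, 6) dp [0.0022, -0.0008, 0.1018] dr [0.0002, 0.0006, 0.0012]
(np.float64(0.5363901954572414), np.float64(0.2786300803945325), 0.024, 6) dp [0.0023, -0.0008, 0.1378] dr [0.0002, 0.0006, 0.0012]
```

View pics/s6.png

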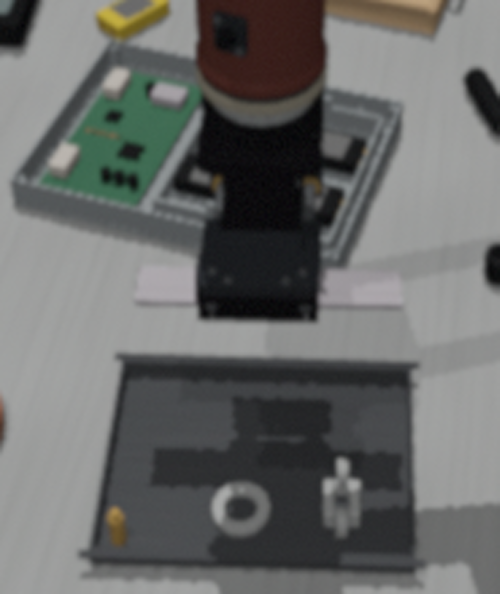

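The bar hangs level over the tray, parallel to it, with the washer at (240,508) and the nut at (342,500) already inside.

move_arm --moves '[{"dr":[0,0,0.001],"dp":[0.001,0,0.04],"fingers":1},{"dr":[0,0,0.001],"dp":[0.001,0,0.08],"fingers":1},{"dr":[0,0,0.001],"dp":[0.001,0,0.11],"fingers":1},{"dr":[0,0,0.001],"dp":[0.001,0,0.125],"fingers":1},{"dr":[0,0,0.001],"dp":[0.001,0,0.132],"fingers":1},{"dr":[0,0,0.001],"dp":[0.001,0,0.132],"fingers":1},{"dr":[0,0,0.001],"dp":[0.001,0,0.132],"fingers":1},{"dr":[0,0,0.001],"dp":[0.001,0,0.132],"fingers":1}]'

```text
time_s: 18.75
ee_pos: [0.5379, 0.2781, 0.0326]
ee_rot: [-3.141, -0.003, 0.102]
contact_force: [-0.1, -0.0, -0.3]
finger_gap: 0.0313
grasp_force: 30.0
```

move_arm --moves '[{"dr":[0,0,0],"dp":[0,0,0.004],"fingers":1},{"dr":[0,0,0],"dp":[0,0,0.006],"fingers":1},{"dr":[0,0,0],"dp":[0,0,0.006],"fingers":1}]'

```text
time_s: 19.0
ee_pos: [0.5364, 0.278, 0.0249]
ee_rot: [-3.141, -0.001, 0.102]
contact_force: [0.3, 0.4, -1.2]
finger_gap: 0.0312
grasp_force: 30.0
```

move_arm --moves '[{"dr":[0,0,0],"dp":[0,0,0.0015],"fingers":1},{"dr":[0,0,0],"dp":[0,0,0.0015],"fingers":-0.1},{"dr":[0,0,0],"dp":[0,0,0.0015],"fingers":-0.1},{"dr":[0,0,0],"dp":[0,0,0.0015],"fingers":-0.1},{"dr":[0,0,0],"dp":[0,0,0.0015],"fingers":-0.1},{"dr":[0,0,0],"dp":[0,0,-0.03],"fingers":-0.1},{"dr":[0,0,0],"dp":[0,0,-0.07],"fingers":-0.1},{"dr":[0,0,0],"dp":[0,0,-0.11],"fingers":-0.1},{"dr":[0,0,0],"dp":[0,0,-0.137],"fingers":-0.4},{"dr":[0,0,0],"dp":[0,0,-0.137],"fingers":-0.4}]'

```text
time_s: 19.83
ee_pos: [0.5406, 0.2797, 0.17]
ee_rot: [-3.138, -0.013, 0.102]
contact_force: [0.8, 0.6, 0.2]
finger_gap: 0.055
grasp_force: 0.0
```

```bash
python3 - <<'E'
from h import *
st(); c=cam('side'); P=cloud(c); im=c['img'].astype(int)
# bar heights in tray
m=(im.min(2)>95)&(abs(P[...,0]-.54)<.12)&(abs(P[...,1]-.279)<.03)
Q=P[m]; print(m.sum(),Q.mean(0),Q.min(0),Q.max(0),np.percentile(Q[:,2],[5,50,95]))
# pack tops, height 20-28mm dark
s=cam('top'); P=cloud(s); Z=P[...,2]; im=s['img'].astype(int)
for x in(-40,40):
  for y in(-35,35):
    X=np.array(sh(x/1000,y/1000)); m=(abs(P[...,:2]-X).max(2)<.045)&(abs(Z-.024)<.006)
    m=m.astype(np.uint8); n,l,stt,cc=cv2.connectedComponentsWithStats(m)
    if n>1:
        k=1+np.argmax(stt[1:,4]); Q=P[l==k]; print((x,y),X.round(3),stt[k,4],Q.mean(0).round(4),cv2.minAreaRect(np.float32(Q[:,:2]*1000)))
save(s,'t7.png',(270,90,400,240),4)
E
```

```text
19.8333 [0.5406 0.2797 0.17  ] [-3.138 -0.013  0.102] [0.8 0.6 0.2] 0.055 0.0
1168 [0.54448062 0.27864576 0.02167489] [ 0.42003539  0.24906516 -0.00477827] [0.65998934 0.30884115 0.49184695] [-0.00030946  0.0080417   0.01769685]
(-40, -35) [ 0.526 -0.012] 396 [ 0.5245 -0.0106  0.0237] ((525.91357421875, -2.974822998046875), (54.86404037475586, 76.72137451171875), 78.99998474121094)
(-40, 35) [0.539 0.057] 417 [0.5355 0.057  0.0236] ((536.7826538085938, 55.34783172607422), (82.64691162109375, 77.12205505371094), 80.4878158569336)
(40, -35) [ 0.605 -0.026] 408 [ 0.6089 -0.0274  0.0238] ((608.765380859375, -26.117298126220703), (73.251953125, 77.32556915283203), 79.770263671875)
(40, 35) [0.618 0.043] 412 [0.6222 0.0406 0.0239] ((621.0051879882812, 38.50564193725586), (68.2830810546875, 77.31243133544922), 79.24459075927734)
```

View pics/t7.png

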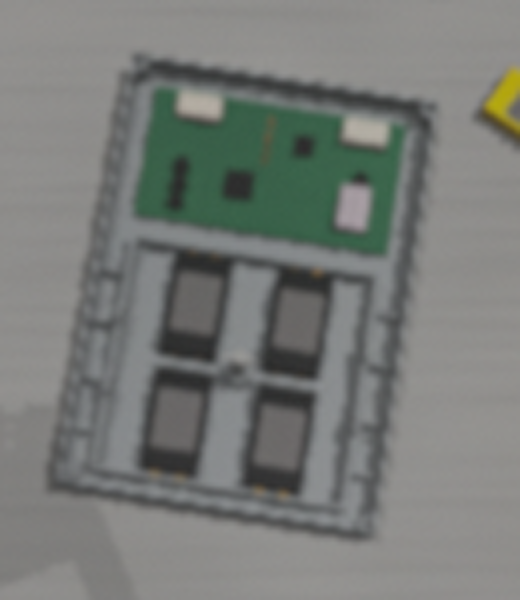

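The bar lies flat in the metal tray (top about 8–9 mm). All four packs are in their places in the crop, at (196,305), (300,318), (177,422) and (278,438). Now the packs.

```bash
python3 - <<'E'
from h import *
s=cam('top'); P=cloud(s); Z=P[...,2]; hsv=cv2.cvtColor(s['img'],cv2.COLOR_RGB2HSV)
m=((hsv[...,0]>8)&(hsv[...,0]<25)&(hsv[...,1]>60)&(np.hypot(P[...,0]-.53,P[...,1]+.33)<.16)).astype(np.uint8)
m=cv2.morphologyEx(m,cv2.MORPH_OPEN,np.ones((3,3)))
n,l,a,cc=cv2.connectedComponentsWithStats(m); k=1+np.argmax(a[1:,4]); v,u=np.nonzero(l==k)
Q=plane(s,np.c_[u,v],.030); print(a[k,4],cv2.minAreaRect(np.float32(Q[:,:2]*1000)))
st(); delta([(.525,-.0115,.162,-10.4)]); delta([(.525,-.0115,.162,-10.4)],(.5367,.2785,.1615,5.9))
E
```

```text
5632 ((531.2197265625, -324.3223571777344), (180.95216369628906, 250.05242919921875), 78.78677368164062)
19.9833 [0.5361 0.2779 0.1614] [-3.142 -0.     0.102] [-0.2  0.3 -0.2] 0.0598 0.0
(0.525, -0.0115, 0.162, -10.4) dp [-0.0405, 0.2868, -0.0006] dr [-0.0, -0.0, 0.0902]
(0.525, -0.0115, 0.162, -10.4) dp [-0.0414, 0.2873, -0.0005] dr [-0.0, -0.0, 0.0906]
```

move_arm --moves '[{"dr":[0,0,0.03],"dp":[-0.041,0.287,0],"fingers":-0.2},{"dr":[0,0,0.06],"dp":[-0.041,0.287,0],"fingers":-0.2},{"dr":[0,0,0.09],"dp":[-0.041,0.287,0],"fingers":-0.2},{"dr":[0,0,0.09],"dp":[-0.041,0.287,0],"fingers":-0.2},{"dr":[0,0,0.09],"dp":[-0.041,0.287,0],"fingers":-0.2},{"dr":[0,0,0.09],"dp":[-0.041,0.287,0],"fingers":-0.2},{"dr":[0,0,0.09],"dp":[-0.041,0.287,0],"fingers":-0.2},{"dr":[0,0,0.09],"dp":[-0.041,0.287,0],"fingers":-0.2},{"dr":[0,0,0.09],"dp":[-0.041,0.287,0],"fingers":-0.2},{"dr":[0,0,0.09],"dp":[-0.041,0.287,0],"fingers":-0.2}]'

```text
time_s: 20.82
ee_pos: [0.5236, -0.0114, 0.1598]
ee_rot: [-3.141, 0.003, -0.182]
contact_force: [0.5, -0.4, 0.6]
finger_gap: 0.0525
grasp_force: 0.0
```

move_arm --moves '[{"dr":[0,0,0],"dp":[0,0,0],"fingers":-0.2},{"dr":[0,0,0],"dp":[0,0,0.04],"fingers":-0.2},{"dr":[0,0,0],"dp":[0,0,0.08],"fingers":-0.2},{"dr":[0,0,0],"dp":[0,0,0.11],"fingers":-0.2},{"dr":[0,0,0],"dp":[0,0,0.11],"fingers":-0.2}]'

```text
time_s: 21.23
ee_pos: [0.5187, -0.009, 0.0445]
ee_rot: [-3.142, 0.013, -0.178]
contact_force: [-1.7, 0.2, -0.3]
finger_gap: 0.052
grasp_force: 0.0
```

```bash
python3 - <<'E'
from h import *
c=cam('side'); st(); delta([(.525,-.0115,.032,-10.4)])
E
```

```text
21.2833 [ 0.5209 -0.0095  0.0478] [-3.141  0.009 -0.178] [-0.4 -0.2  0.9] 0.0523 0.0
(0.525, -0.0115, 0.032, -10.4) dp [0.0045, 0.0013, 0.0158] dr [-0.0, 0.0029, 0.001]
```

move_arm --moves '[{"dr":[0,0,0.001],"dp":[0.001,0.001,0.01],"fingers":-0.2},{"dr":[0,0,0.001],"dp":[0.001,0.001,0.019],"fingers":-0.2},{"dr":[0,0,0.001],"dp":[0.001,0.001,0.019],"fingers":-0.2},{"dr":[0,0,0.001],"dp":[0.001,0.001,0.019],"fingers":0.1},{"dr":[0,0,0.001],"dp":[0.001,0.001,0.019],"fingers":1},{"dr":[0,0,0.001],"dp":[0.001,0.001,0.019],"fingers":1},{"dr":[0,0,0.001],"dp":[0.001,0.001,0.019],"fingers":1},{"dr":[0,0,0.001],"dp":[0.001,0.001,0.019],"fingers":1},{"dr":[0,0,0.001],"dp":[0.001,0.001,0.019],"fingers":1},{"dr":[0,0,0.001],"dp":[0.001,0.001,0.019],"fingers":1}]' --force 30

```text
time_s: 22.12
ee_pos: [0.5262, -0.0131, 0.0335]
ee_rot: [3.142, -0.002, -0.184]
contact_force: [-0.6, -0.9, 5.5]
finger_gap: 0.0374
grasp_force: 30.0
```

move_arm --moves '[{"dr":[0,0,0],"dp":[0,0,-0.005],"fingers":1},{"dr":[0,0,0],"dp":[0,0,-0.015],"fingers":1},{"dr":[0,0,0],"dp":[0,0,-0.03],"fingers":1},{"dr":[0,0,0],"dp":[0,0,-0.055],"fingers":1},{"dr":[0,0,0],"dp":[0,0,-0.08],"fingers":1},{"dr":[0,0,0],"dp":[0,0,-0.1],"fingers":1},{"dr":[0,0,0],"dp":[0,0,-0.1],"fingers":1},{"dr":[0,0,0],"dp":[0,0,-0.1],"fingers":1}]'

```text
time_s: 22.78
ee_pos: [0.5264, -0.013, 0.1341]
ee_rot: [-3.142, -0.003, -0.184]
contact_force: [-0.1, -0.4, -1.3]
finger_gap: 0.0376
grasp_force: 30.0
```

```bash
sed -i 's/return .532+x\*np.cos(a)-y\*np.sin(a), -.3273/return .5315+x*np.cos(a)-y*np.sin(a), -.3255/' h.py; python3 - <<'E'
from h import *
c=cam('side'); st(); p=ca(-.05,.036); print(p); delta([(*p,.132,-11),(*p,.037,-11)]); 
E
```

```text
22.8333 [ 0.5252 -0.0129  0.1325] [ 3.142 -0.    -0.184] [-0.7 -0.1 -2. ] 0.0376 29.99958962202072
(np.float64(0.48928776466117235), np.float64(-0.2806209716270569))
(np.float64(0.48928776466117235), np.float64(-0.2806209716270569), 0.132, -11) dp [0.0137, 0.2698, 0.0005] dr [0.0, -0.0001, 0.0025]
(np.float64(0.48928776466117235), np.float64(-0.2806209716270569), 0.037, -11) dp [0.0137, 0.2698, 0.0955] dr [0.0, -0.0001, 0.0025]
```

move_arm --moves '[{"dr":[0,0,0.002],"dp":[0.014,0.27,0],"fingers":1},{"dr":[0,0,0.002],"dp":[0.014,0.27,0],"fingers":1},{"dr":[0,0,0.002],"dp":[0.014,0.27,0],"fingers":1},{"dr":[0,0,0.002],"dp":[0.014,0.27,0],"fingers":1},{"dr":[0,0,0.002],"dp":[0.014,0.27,0],"fingers":1},{"dr":[0,0,0.002],"dp":[0.014,0.27,0],"fingers":1},{"dr":[0,0,0.002],"dp":[0.014,0.27,0],"fingers":1},{"dr":[0,0,0.002],"dp":[0.014,0.27,0],"fingers":1},{"dr":[0,0,0.002],"dp":[0.014,0.27,0],"fingers":1}]'

```text
time_s: 23.58
ee_pos: [0.4882, -0.2812, 0.1303]
ee_rot: [-3.14, 0.003, -0.193]
contact_force: [-0.0, 1.4, -1.3]
finger_gap: 0.0376
grasp_force: 30.0
```

move_arm --moves '[{"dr":[0,0,0],"dp":[0,0,0.02],"fingers":1},{"dr":[0,0,0],"dp":[0,0,0.05],"fingers":1},{"dr":[0,0,0],"dp":[0,0,0.075],"fingers":1},{"dr":[0,0,0],"dp":[0,0,0.088],"fingers":1},{"dr":[0,0,0],"dp":[0,0,0.092],"fingers":1},{"dr":[0,0,0],"dp":[0,0,0.094],"fingers":1},{"dr":[0,0,0],"dp":[0,0,0.094],"fingers":1},{"dr":[0,0,0],"dp":[0,0,0.094],"fingers":1}]'

```text
time_s: 24.25
ee_pos: [0.4904, -0.2806, 0.0391]
ee_rot: [3.141, -0.001, -0.19]
contact_force: [1.0, -0.6, -1.8]
finger_gap: 0.0376
grasp_force: 30.0
```

move_arm --moves '[{"dr":[0,0,0],"dp":[0,0,0.002],"fingers":1},{"dr":[0,0,0],"dp":[0,0,0.002],"fingers":1}]'

```text
time_s: 24.42
ee_pos: [0.4907, -0.2812, 0.0375]
ee_rot: [3.141, -0.002, -0.19]
contact_force: [0.1, -0.4, 1.7]
finger_gap: 0.0377
grasp_force: 30.0
```

move_arm --moves '[{"dr":[0,0,0],"dp":[0,0,0],"fingers":-0.1},{"dr":[0,0,0],"dp":[0,0,0],"fingers":-0.1},{"dr":[0,0,0],"dp":[0,0,0],"fingers":-0.1},{"dr":[0,0,0],"dp":[0,0,0],"fingers":-0.1},{"dr":[0,0,0],"dp":[0,0,-0.02],"fingers":-0.1},{"dr":[0,0,0],"dp":[0,0,-0.05],"fingers":-0.1},{"dr":[0,0,0],"dp":[0,0,-0.08],"fingers":-0.1},{"dr":[0,0,0],"dp":[0,0,-0.096],"fingers":-0.2},{"dr":[0,0,0],"dp":[0,0,-0.096],"fingers":-0.2}]'

```text
time_s: 25.17
ee_pos: [0.4923, -0.2828, 0.1375]
ee_rot: [3.138, -0.007, -0.19]
contact_force: [1.1, -0.4, 0.5]
finger_gap: 0.0509
grasp_force: 0.0
```

```bash
cat >> h.py <<'E'
def packs():
    s=cam('top'); P=cloud(s); Z=P[...,2]; im=s['img'].astype(int)
    for nm,z,m in (('bay',.024,(abs(Z-.024)<.006)&(abs(P[...,0]-.57)<.12)&(abs(P[...,1]-.015)<.1)),('car',.028,(im.max(2)-im.min(2)<25)&(abs(Z-.028)<.007)&(abs(P[...,0]-.53)<.12)&(abs(P[...,1]+.325)<.12))):
        m=cv2.morphologyEx(m.astype(np.uint8),cv2.MORPH_OPEN,np.ones((5,5)))
        n,l,a,cc=cv2.connectedComponentsWithStats(m)
        for k in range(1,n):
            if a[k,4]>100:
                r=cv2.minAreaRect(np.float32(P[l==k][:,:2]*1000)); print(nm,a[k,4],P[l==k].mean(0).round(4),np.round(r[1]),round(r[2],1))
    return s
E
python3 - <<'E'
from h import *
packs(); st(); p=sh(-.041,.035); print(p); delta([(*p,.132,-10.4)])
E
```

```text
bay 346 [0.6187 0.0421 0.024 ] [38. 71.] 78.9
bay 340 [ 0.6045 -0.0267  0.0238] [38. 69.] 79.2
bay 349 [0.541  0.0566 0.0238] [38. 70.] 80.1
25.2167 [ 0.4911 -0.282   0.135 ] [ 3.139 -0.004 -0.19 ] [-0.  -0.1  0.2] 0.0511 0.0
(np.float64(0.5379917397804207), np.float64(0.05732628643374147))
(np.float64(0.5379917397804207), np.float64(0.05732628643374147), 0.132, -10.4) dp [-0.0183, -0.3421, 0.0021] dr [0.0007, -0.0014, -0.0029]
```

move_arm --moves '[{"dr":[0,0,-0.003],"dp":[-0.014,-0.342,0],"fingers":-0.2},{"dr":[0,0,-0.003],"dp":[-0.014,-0.342,0],"fingers":-0.2},{"dr":[0,0,-0.003],"dp":[-0.014,-0.342,0],"fingers":-0.2},{"dr":[0,0,-0.003],"dp":[-0.014,-0.342,0],"fingers":-0.2},{"dr":[0,0,-0.003],"dp":[-0.014,-0.342,0],"fingers":-0.2},{"dr":[0,0,-0.003],"dp":[-0.014,-0.342,0],"fingers":-0.2},{"dr":[0,0,-0.003],"dp":[-0.014,-0.342,0],"fingers":-0.2},{"dr":[0,0,-0.003],"dp":[-0.014,-0.342,0],"fingers":-0.2},{"dr":[0,0,-0.003],"dp":[-0.014,-0.342,0],"fingers":-0.2},{"dr":[0,0,-0.003],"dp":[-0.014,-0.342,0],"fingers":-0.2}]'

```text
time_s: 26.05
ee_pos: [0.5396, 0.0604, 0.1307]
ee_rot: [3.142, 0.003, -0.176]
contact_force: [0.0, -0.5, 0.3]
finger_gap: 0.052
grasp_force: 0.0
```

move_arm --moves '[{"dr":[0,0,0],"dp":[0,0,0],"fingers":-0.2},{"dr":[0,0,0],"dp":[0,0,0.03],"fingers":-0.2},{"dr":[0,0,0],"dp":[0,0,0.06],"fingers":-0.2},{"dr":[0,0,0],"dp":[0,0,0.075],"fingers":-0.2},{"dr":[0,0,0],"dp":[0,0,0.08],"fingers":-0.2},{"dr":[0,0,0],"dp":[0,0,0.08],"fingers":-0.2}]'

```text
time_s: 26.55
ee_pos: [0.539, 0.0559, 0.0504]
ee_rot: [3.141, 0.004, -0.183]
contact_force: [-0.6, -0.1, -0.3]
finger_gap: 0.0523
grasp_force: 0.0
```

```bash
python3 - <<'E'
from h import *
c=cam('side'); st(); delta([(.5405,.057,.032,-10.4)])
E
```

```text
26.6 [0.5403 0.0561 0.0521] [ 3.141e+00  1.000e-03 -1.830e-01] [ 0.6 -0.1  0.8] 0.052 0.0
(0.5405, 0.057, 0.032, -10.4) dp [0.0001, -0.0009, 0.0201] dr [0.0002, 0.0005, -0.0004]
```

move_arm --moves '[{"dr":[0,0,0],"dp":[0,0,0.01],"fingers":-0.2},{"dr":[0,0,0],"dp":[0,0,0.02],"fingers":-0.2},{"dr":[0,0,0],"dp":[0,0,0.02],"fingers":-0.2},{"dr":[0,0,0],"dp":[0,0,0.02],"fingers":0.1},{"dr":[0,0,0],"dp":[0,0,0.02],"fingers":1},{"dr":[0,0,0],"dp":[0,0,0.02],"fingers":1},{"dr":[0,0,0],"dp":[0,0,0.02],"fingers":1},{"dr":[0,0,0],"dp":[0,0,0.02],"fingers":1},{"dr":[0,0,0],"dp":[0,0,0.02],"fingers":1},{"dr":[0,0,0],"dp":[0,0,0.02],"fingers":1}]' --force 30

```text
time_s: 27.43
ee_pos: [0.5409, 0.0567, 0.033]
ee_rot: [3.14, -0.0, -0.181]
contact_force: [-1.6, -4.8, 1.6]
finger_gap: 0.0374
grasp_force: 30.0
```

move_arm --moves '[{"dr":[0,0,0],"dp":[0,0,-0.005],"fingers":1},{"dr":[0,0,0],"dp":[0,0,-0.015],"fingers":1},{"dr":[0,0,0],"dp":[0,0,-0.03],"fingers":1},{"dr":[0,0,0],"dp":[0,0,-0.055],"fingers":1},{"dr":[0,0,0],"dp":[0,0,-0.08],"fingers":1},{"dr":[0,0,0],"dp":[0,0,-0.1],"fingers":1},{"dr":[0,0,0],"dp":[0,0,-0.1],"fingers":1},{"dr":[0,0,0],"dp":[0,0,-0.1],"fingers":1}]'

```text
time_s: 28.1
ee_pos: [0.5422, 0.058, 0.1347]
ee_rot: [-3.14, -0.004, -0.181]
contact_force: [-1.4, 0.3, -1.9]
finger_gap: 0.0374
grasp_force: 30.0
```

```bash
python3 - <<'E'
from h import *
packs(); st(); p=ca(-.05,-.036); print(p); delta([(*p,.132,-11)])
E
```

```text
car 321 [ 0.4886 -0.2798  0.0278] [35. 67.] 77.1
28.15 [0.5408 0.058  0.1329] [-3.141e+00 -1.000e-03 -1.810e-01] [-0.1 -0.2 -1.7] 0.0374 29.999169409275055
(np.float64(0.47554951699406117), np.float64(-0.35129812883528866))
(np.float64(0.47554951699406117), np.float64(-0.35129812883528866), 0.132, -11) dp [0.0093, 0.4144, 0.0006] dr [-0.0002, -0.0003, 0.0036]
```

move_arm --moves '[{"dr":[0,0,0.004],"dp":[0.009,0.414,0],"fingers":1},{"dr":[0,0,0.004],"dp":[0.009,0.414,0],"fingers":1},{"dr":[0,0,0.004],"dp":[0.009,0.414,0],"fingers":1},{"dr":[0,0,0.004],"dp":[0.009,0.414,0],"fingers":1},{"dr":[0,0,0.004],"dp":[0.009,0.414,0],"fingers":1},{"dr":[0,0,0.004],"dp":[0.009,0.414,0],"fingers":1},{"dr":[0,0,0.004],"dp":[0.009,0.414,0],"fingers":1},{"dr":[0,0,0.004],"dp":[0.009,0.414,0],"fingers":1},{"dr":[0,0,0.004],"dp":[0.009,0.414,0],"fingers":1},{"dr":[0,0,0.004],"dp":[0.009,0.414,0],"fingers":1}]'

```text
time_s: 28.98
ee_pos: [0.4734, -0.3525, 0.1304]
ee_rot: [-3.14, 0.003, -0.194]
contact_force: [0.4, 0.4, -1.0]
finger_gap: 0.0378
grasp_force: 30.0
```

move_arm --moves '[{"dr":[0,0,0],"dp":[0,0,0],"fingers":1},{"dr":[0,0,0],"dp":[0,0,0],"fingers":1}]'

```text
time_s: 29.15
ee_pos: [0.4735, -0.3524, 0.1304]
ee_rot: [-3.14, 0.003, -0.197]
contact_force: [0.7, 1.4, -0.8]
finger_gap: 0.0372
grasp_force: 30.0
```

```bash
python3 - <<'E'
from h import *
c=cam('side'); st(); p=ca(-.05,-.036); delta([(*p,.038,-11)])
E
```

```text
29.2 [ 0.4739 -0.3508  0.1304] [-3.139e+00  3.000e-03 -1.960e-01] [-1.   0.6 -1.4] 0.0376 29.999223053455353
(np.float64(0.47554951699406117), np.float64(-0.35129812883528866), 0.038, -11) dp [0.002, 0.0004, 0.0924] dr [-0.0008, 0.0009, -0.0011]
```

move_arm --moves '[{"dr":[0,0,0],"dp":[0,0,0.02],"fingers":1},{"dr":[0,0,0],"dp":[0,0,0.05],"fingers":1},{"dr":[0,0,0],"dp":[0,0,0.075],"fingers":1},{"dr":[0,0,0],"dp":[0,0,0.088],"fingers":1},{"dr":[0,0,0],"dp":[0,0,0.092],"fingers":1},{"dr":[0,0,0],"dp":[0,0,0.095],"fingers":1},{"dr":[0,0,0],"dp":[0,0,0.095],"fingers":1},{"dr":[0,0,0],"dp":[0,0,0.095],"fingers":1}]'

```text
time_s: 29.87
ee_pos: [0.4761, -0.3516, 0.0387]
ee_rot: [3.14, -0.002, -0.193]
contact_force: [0.2, -0.2, -1.7]
finger_gap: 0.0378
grasp_force: 30.0
```

move_arm --moves '[{"dr":[0,0,0],"dp":[0,0,0.001],"fingers":1},{"dr":[0,0,0],"dp":[0,0,0.001],"fingers":1}]'

```text
time_s: 30.03
ee_pos: [0.4757, -0.3517, 0.0374]
ee_rot: [3.141, -0.002, -0.193]
contact_force: [0.2, -0.4, -1.6]
finger_gap: 0.0375
grasp_force: 30.0
```

move_arm --moves '[{"dr":[0,0,0],"dp":[0,0,0.001],"fingers":1},{"dr":[0,0,0],"dp":[0,0,0.001],"fingers":-0.1},{"dr":[0,0,0],"dp":[0,0,0.001],"fingers":-0.1},{"dr":[0,0,0],"dp":[0,0,0.001],"fingers":-0.1},{"dr":[0,0,0],"dp":[0,0,0.001],"fingers":-0.1},{"dr":[0,0,0],"dp":[0,0,-0.02],"fingers":-0.1},{"dr":[0,0,0],"dp":[0,0,-0.05],"fingers":-0.1},{"dr":[0,0,0],"dp":[0,0,-0.08],"fingers":-0.1},{"dr":[0,0,0],"dp":[0,0,-0.096],"fingers":-0.2},{"dr":[0,0,0],"dp":[0,0,-0.096],"fingers":-0.2}]'

```text
time_s: 30.87
ee_pos: [0.4774, -0.3535, 0.1377]
ee_rot: [3.137, -0.007, -0.194]
contact_force: [0.2, -0.8, -0.6]
finger_gap: 0.0508
grasp_force: 0.0
```

```bash
python3 - <<'E'
from h import *
packs(); st(); delta([(.6045,-.027,.132,-10.4)]); delta([(.6045,-.027,.132,-10.4)],(.4755,-.3513,.132,-11))
E
```

```text
bay 369 [0.6193 0.0418 0.0238] [38. 76.] 79.8
bay 371 [ 0.6097 -0.0255  0.0239] [38. 73.] 79.6
car 303 [ 0.4887 -0.2779  0.0278] [35. 66.] 79.3
car 157 [ 0.4555 -0.3444  0.0274] [35. 35.] 85.9
30.9167 [ 0.4764 -0.3526  0.1351] [ 3.139 -0.004 -0.194] [-0.1 -0.2  0. ] 0.0517 0.0
(0.6045, -0.027, 0.132, -10.4) dp [0.063, -0.3442, 0.0024] dr [0.0009, -0.0014, -0.0039]
(0.6045, -0.027, 0.132, -10.4) dp [0.0648, -0.343, -0.0] dr [0.0, 0.0, -0.0033]
```

move_arm --moves '[{"dr":[0,0,-0.003],"dp":[0.067,-0.344,0],"fingers":-0.2},{"dr":[0,0,-0.003],"dp":[0.067,-0.344,0],"fingers":-0.2},{"dr":[0,0,-0.003],"dp":[0.067,-0.344,0],"fingers":-0.2},{"dr":[0,0,-0.003],"dp":[0.067,-0.344,0],"fingers":-0.2},{"dr":[0,0,-0.003],"dp":[0.067,-0.344,0],"fingers":-0.2},{"dr":[0,0,-0.003],"dp":[0.067,-0.344,0],"fingers":-0.2},{"dr":[0,0,-0.003],"dp":[0.067,-0.344,0],"fingers":-0.2},{"dr":[0,0,-0.003],"dp":[0.067,-0.344,0],"fingers":-0.2},{"dr":[0,0,-0.003],"dp":[0.067,-0.344,0],"fingers":-0.2},{"dr":[0,0,-0.003],"dp":[0.067,-0.344,0],"fingers":-0.2}]'

```text
time_s: 31.75
ee_pos: [0.6068, -0.0222, 0.1304]
ee_rot: [-3.14, 0.003, -0.179]
contact_force: [0.3, -0.8, 0.1]
finger_gap: 0.0524
grasp_force: 0.0
```

move_arm --moves '[{"dr":[0,0,0],"dp":[0,0,0],"fingers":-0.2},{"dr":[0,0,0],"dp":[0,0,0.03],"fingers":-0.2},{"dr":[0,0,0],"dp":[0,0,0.06],"fingers":-0.2},{"dr":[0,0,0],"dp":[0,0,0.075],"fingers":-0.2},{"dr":[0,0,0],"dp":[0,0,0.08],"fingers":-0.2},{"dr":[0,0,0],"dp":[0,0,0.08],"fingers":-0.2}]'

```text
time_s: 32.25
ee_pos: [0.6047, -0.0278, 0.05]
ee_rot: [3.141, 0.005, -0.186]
contact_force: [-0.6, -0.1, -1.0]
finger_gap: 0.0526
grasp_force: 0.0
```

```bash
python3 - <<'E'
from h import *
c=cam('side'); st(); delta([(.6065,-.0262,.032,-10.4)])
E
```

```text
32.3 [ 0.6062 -0.0278  0.0518] [ 3.141e+00  2.000e-03 -1.860e-01] [ 0.2 -0.9  0. ] 0.052 0.0
(0.6065, -0.0262, 0.032, -10.4) dp [0.0001, -0.0016, 0.0198] dr [0.0001, 0.0006, -0.0013]
```

move_arm --moves '[{"dr":[0,0,-0.001],"dp":[0,-0.001,0.01],"fingers":-0.2},{"dr":[0,0,-0.001],"dp":[0,-0.001,0.02],"fingers":-0.2},{"dr":[0,0,-0.001],"dp":[0,-0.001,0.02],"fingers":-0.2},{"dr":[0,0,-0.001],"dp":[0,-0.001,0.02],"fingers":0.1},{"dr":[0,0,-0.001],"dp":[0,-0.001,0.02],"fingers":1},{"dr":[0,0,-0.001],"dp":[0,-0.001,0.02],"fingers":1},{"dr":[0,0,-0.001],"dp":[0,-0.001,0.02],"fingers":1},{"dr":[0,0,-0.001],"dp":[0,-0.001,0.02],"fingers":1},{"dr":[0,0,-0.001],"dp":[0,-0.001,0.02],"fingers":1},{"dr":[0,0,-0.001],"dp":[0,-0.001,0.02],"fingers":1}]' --force 30

```text
time_s: 33.13
ee_pos: [0.6074, -0.0267, 0.0332]
ee_rot: [3.14, -0.001, -0.181]
contact_force: [-1.3, -4.7, 1.0]
finger_gap: 0.0377
grasp_force: 30.0
```

move_arm --moves '[{"dr":[0,0,0],"dp":[0,0,-0.005],"fingers":1},{"dr":[0,0,0],"dp":[0,0,-0.015],"fingers":1},{"dr":[0,0,0],"dp":[0,0,-0.03],"fingers":1},{"dr":[0,0,0],"dp":[0,0,-0.055],"fingers":1},{"dr":[0,0,0],"dp":[0,0,-0.08],"fingers":1},{"dr":[0,0,0],"dp":[0,0,-0.1],"fingers":1},{"dr":[0,0,0],"dp":[0,0,-0.1],"fingers":1},{"dr":[0,0,0],"dp":[0,0,-0.1],"fingers":1}]'

```text
time_s: 33.8
ee_pos: [0.6086, -0.0253, 0.1348]
ee_rot: [-3.141, -0.004, -0.181]
contact_force: [-0.6, 0.4, -1.1]
finger_gap: 0.0378
grasp_force: 30.0
```

```bash
python3 - <<'E'
from h import *
packs(); st(); p=ca(.05,.036); print(p); delta([(*p,.132,-11)])
E
```

```text
car 331 [ 0.4889 -0.2791  0.0278] [36. 67.] 79.0
car 337 [ 0.473  -0.3489  0.0277] [37. 67.] 77.6
33.85 [ 0.6073 -0.0251  0.1329] [-3.141e+00 -1.000e-03 -1.810e-01] [ 0.7 -0.3 -0.8] 0.0375 29.998637437820435
(np.float64(0.5874504830059388), np.float64(-0.29970187116471136))
(np.float64(0.5874504830059388), np.float64(-0.29970187116471136), 0.132, -11) dp [0.0298, 0.2736, 0.0007] dr [-0.0002, -0.0003, 0.0036]
```

move_arm --moves '[{"dr":[0,0,0.004],"dp":[0.03,0.274,0],"fingers":1},{"dr":[0,0,0.004],"dp":[0.03,0.274,0],"fingers":1},{"dr":[0,0,0.004],"dp":[0.03,0.274,0],"fingers":1},{"dr":[0,0,0.004],"dp":[0.03,0.274,0],"fingers":1},{"dr":[0,0,0.004],"dp":[0.03,0.274,0],"fingers":1},{"dr":[0,0,0.004],"dp":[0.03,0.274,0],"fingers":1},{"dr":[0,0,0.004],"dp":[0.03,0.274,0],"fingers":1},{"dr":[0,0,0.004],"dp":[0.03,0.274,0],"fingers":1},{"dr":[0,0,0.004],"dp":[0.03,0.274,0],"fingers":1},{"dr":[0,0,0.004],"dp":[0.03,0.274,0],"fingers":1}]'

```text
time_s: 34.68
ee_pos: [0.5865, -0.2993, 0.1305]
ee_rot: [-3.14, 0.003, -0.194]
contact_force: [0.9, 0.0, -0.8]
finger_gap: 0.0375
grasp_force: 30.0
```

move_arm --moves '[{"dr":[0,0,0],"dp":[0,0,0.02],"fingers":1},{"dr":[0,0,0],"dp":[0,0,0.05],"fingers":1},{"dr":[0,0,0],"dp":[0,0,0.075],"fingers":1},{"dr":[0,0,0],"dp":[0,0,0.088],"fingers":1},{"dr":[0,0,0],"dp":[0,0,0.092],"fingers":1},{"dr":[0,0,0],"dp":[0,0,0.095],"fingers":1},{"dr":[0,0,0],"dp":[0,0,0.095],"fingers":1},{"dr":[0,0,0],"dp":[0,0,0.095],"fingers":1}]'

```text
time_s: 35.35
ee_pos: [0.5885, -0.3009, 0.0391]
ee_rot: [3.141, -0.002, -0.193]
contact_force: [0.2, -0.6, 0.1]
finger_gap: 0.0376
grasp_force: 30.0
```

move_arm --moves '[{"dr":[0,0,0],"dp":[0,0,0.001],"fingers":1},{"dr":[0,0,0],"dp":[0,0,0.001],"fingers":1}]'

```text
time_s: 35.52
ee_pos: [0.588, -0.3011, 0.0377]
ee_rot: [3.141, -0.002, -0.194]
contact_force: [-0.2, 0.2, -0.8]
finger_gap: 0.0375
grasp_force: 30.0
```

move_arm --moves '[{"dr":[0,0,0],"dp":[0,0,0.001],"fingers":1},{"dr":[0,0,0],"dp":[0,0,0.001],"fingers":-0.1},{"dr":[0,0,0],"dp":[0,0,0.001],"fingers":-0.1},{"dr":[0,0,0],"dp":[0,0,0.001],"fingers":-0.1},{"dr":[0,0,0],"dp":[0,0,0.001],"fingers":-0.1},{"dr":[0,0,0],"dp":[0,0,-0.02],"fingers":-0.1},{"dr":[0,0,0],"dp":[0,0,-0.05],"fingers":-0.1},{"dr":[0,0,0],"dp":[0,0,-0.08],"fingers":-0.1},{"dr":[0,0,0],"dp":[0,0,-0.096],"fingers":-0.2},{"dr":[0,0,0],"dp":[0,0,-0.096],"fingers":-0.2}]'

```text
time_s: 36.35
ee_pos: [0.5901, -0.3024, 0.1382]
ee_rot: [3.138, -0.008, -0.194]
contact_force: [1.8, -0.1, 1.1]
finger_gap: 0.0512
grasp_force: 0.0
```

```bash
python3 - <<'E'
from h import *
packs(); st(); delta([(.6193,.042,.132,-10.4)],(.5875,-.3,.132,-11))
E
```

```text
bay 358 [0.618  0.0416 0.0238] [38. 72.] 78.9
car 108 [ 0.578  -0.2868  0.0273] [20. 41.] 78.5
36.4 [ 0.5889 -0.3016  0.1353] [ 3.14  -0.005 -0.194] [-0.2 -0.8 -0.9] 0.0519 0.0
(0.6193, 0.042, 0.132, -10.4) dp [-0.034, -0.3418, -0.0] dr [0.0, 0.0, -0.0033]
```

move_arm --moves '[{"dr":[0,0,-0.004],"dp":[-0.034,-0.342,0],"fingers":-0.2},{"dr":[0,0,-0.004],"dp":[-0.034,-0.342,0],"fingers":-0.2},{"dr":[0,0,-0.004],"dp":[-0.034,-0.342,0],"fingers":-0.2},{"dr":[0,0,-0.004],"dp":[-0.034,-0.342,0],"fingers":-0.2},{"dr":[0,0,-0.004],"dp":[-0.034,-0.342,0],"fingers":-0.2},{"dr":[0,0,-0.004],"dp":[-0.034,-0.342,0],"fingers":-0.2},{"dr":[0,0,-0.004],"dp":[-0.034,-0.342,0],"fingers":-0.2},{"dr":[0,0,-0.004],"dp":[-0.034,-0.342,0],"fingers":-0.2},{"dr":[0,0,-0.004],"dp":[-0.034,-0.342,0],"fingers":-0.2},{"dr":[0,0,-0.004],"dp":[-0.034,-0.342,0],"fingers":-0.2}]'

```text
time_s: 37.23
ee_pos: [0.6185, 0.0452, 0.1303]
ee_rot: [-3.141, 0.003, -0.176]
contact_force: [0.4, -0.8, -0.2]
finger_gap: 0.0521
grasp_force: 0.0
```

move_arm --moves '[{"dr":[0,0,0],"dp":[0,0,0],"fingers":-0.2},{"dr":[0,0,0],"dp":[0,0,0.03],"fingers":-0.2},{"dr":[0,0,0],"dp":[0,0,0.06],"fingers":-0.2},{"dr":[0,0,0],"dp":[0,0,0.075],"fingers":-0.2},{"dr":[0,0,0],"dp":[0,0,0.08],"fingers":-0.2},{"dr":[0,0,0],"dp":[0,0,0.08],"fingers":-0.2}]'

```text
time_s: 37.73
ee_pos: [0.618, 0.0399, 0.05]
ee_rot: [3.141, 0.005, -0.183]
contact_force: [-0.1, -0.5, 0.1]
finger_gap: 0.0524
grasp_force: 0.0
```

```bash
python3 - <<'E'
from h import *
c=packs(); st(); delta([(.6185,.042,.032,-10.4)])
E
```

```text
car 318 [ 0.5872 -0.2983  0.0278] [37. 67.] 80.5
car 320 [ 0.4886 -0.279   0.0278] [36. 67.] 79.4
car 327 [ 0.4733 -0.3494  0.0279] [36. 67.] 78.8
37.7833 [0.6193 0.0401 0.0518] [ 3.141e+00  2.000e-03 -1.830e-01] [ 1.  -0.   1.2] 0.0524 0.0
(0.6185, 0.042, 0.032, -10.4) dp [-0.0011, -0.0018, 0.0198] dr [0.0001, 0.0005, -0.0004]
```

move_arm --moves '[{"dr":[0,0,0],"dp":[0,-0.001,0.01],"fingers":-0.2},{"dr":[0,0,0],"dp":[0,-0.001,0.02],"fingers":-0.2},{"dr":[0,0,0],"dp":[0,-0.001,0.02],"fingers":-0.2},{"dr":[0,0,0],"dp":[0,-0.001,0.02],"fingers":0.1},{"dr":[0,0,0],"dp":[0,-0.001,0.02],"fingers":1},{"dr":[0,0,0],"dp":[0,-0.001,0.02],"fingers":1},{"dr":[0,0,0],"dp":[0,-0.001,0.02],"fingers":1},{"dr":[0,0,0],"dp":[0,-0.001,0.02],"fingers":1},{"dr":[0,0,0],"dp":[0,-0.001,0.02],"fingers":1},{"dr":[0,0,0],"dp":[0,-0.001,0.02],"fingers":1}]' --force 30

```text
time_s: 38.62
ee_pos: [0.6203, 0.042, 0.0331]
ee_rot: [3.141, -0.001, -0.181]
contact_force: [-1.4, -3.7, 2.9]
finger_gap: 0.0377
grasp_force: 30.0
```

move_arm --moves '[{"dr":[0,0,0],"dp":[0,0,-0.005],"fingers":1},{"dr":[0,0,0],"dp":[0,0,-0.015],"fingers":1},{"dr":[0,0,0],"dp":[0,0,-0.03],"fingers":1},{"dr":[0,0,0],"dp":[0,0,-0.055],"fingers":1},{"dr":[0,0,0],"dp":[0,0,-0.08],"fingers":1},{"dr":[0,0,0],"dp":[0,0,-0.1],"fingers":1},{"dr":[0,0,0],"dp":[0,0,-0.1],"fingers":1},{"dr":[0,0,0],"dp":[0,0,-0.1],"fingers":1}]'

```text
time_s: 39.28
ee_pos: [0.6212, 0.0433, 0.1346]
ee_rot: [-3.14, -0.004, -0.181]
contact_force: [-0.0, 0.3, -1.6]
finger_gap: 0.0374
grasp_force: 30.0
```

```bash
python3 - <<'E'
from h import *
packs(); st(); p=ca(.05,-.036); print(p); delta([(*p,.132,-11)])
E
```

```text
car 303 [ 0.5866 -0.2985  0.0278] [38. 64.] 79.0
car 285 [ 0.4908 -0.2805  0.028 ] [35. 65.] 79.6
car 317 [ 0.4739 -0.3482  0.0272] [35. 67.] 78.9
39.3333 [0.6199 0.0432 0.1327] [-3.141 -0.    -0.181] [-0.8  0.2 -2.9] 0.0376 29.999343752861023
(np.float64(0.5737122353388275), np.float64(-0.3703790283729431))
(np.float64(0.5737122353388275), np.float64(-0.3703790283729431), 0.132, -11) dp [0.0289, 0.4152, 0.0004] dr [-0.0003, -0.0001, 0.0036]
```

move_arm --moves '[{"dr":[0,0,0.004],"dp":[0.029,0.415,0],"fingers":1},{"dr":[0,0,0.004],"dp":[0.029,0.415,0],"fingers":1},{"dr":[0,0,0.004],"dp":[0.029,0.415,0],"fingers":1},{"dr":[0,0,0.004],"dp":[0.029,0.415,0],"fingers":1},{"dr":[0,0,0.004],"dp":[0.029,0.415,0],"fingers":1},{"dr":[0,0,0.004],"dp":[0.029,0.415,0],"fingers":1},{"dr":[0,0,0.004],"dp":[0.029,0.415,0],"fingers":1},{"dr":[0,0,0.004],"dp":[0.029,0.415,0],"fingers":1},{"dr":[0,0,0.004],"dp":[0.029,0.415,0],"fingers":1},{"dr":[0,0,0.004],"dp":[0.029,0.415,0],"fingers":1}]'

```text
time_s: 40.17
ee_pos: [0.5722, -0.3717, 0.1299]
ee_rot: [-3.139, 0.003, -0.194]
contact_force: [0.9, -0.8, -1.2]
finger_gap: 0.0379
grasp_force: 30.0
```

move_arm --moves '[{"dr":[0,0,0],"dp":[0,0,0],"fingers":1},{"dr":[0,0,0],"dp":[0,0,0],"fingers":1}]'

```text
time_s: 40.33
ee_pos: [0.572, -0.3723, 0.1299]
ee_rot: [-3.14, 0.003, -0.198]
contact_force: [-0.2, 0.5, -1.3]
finger_gap: 0.0379
grasp_force: 30.0
```

```bash
python3 - <<'E'
from h import *
c=cam('side'); st(); p=ca(.05,-.036); delta([(*p,.038,-11)])
E
```

```text
40.3833 [ 0.5725 -0.3705  0.13  ] [-3.139e+00  3.000e-03 -1.960e-01] [-0.1  0.4 -1.2] 0.0376 29.999327659606934
(np.float64(0.5737122353388275), np.float64(-0.3703790283729431), 0.038, -11) dp [0.0015, -0.0001, 0.092] dr [-0.0009, 0.001, -0.0011]
```

move_arm --moves '[{"dr":[0,0,0],"dp":[0,0,0.02],"fingers":1},{"dr":[0,0,0],"dp":[0,0,0.05],"fingers":1},{"dr":[0,0,0],"dp":[0,0,0.075],"fingers":1},{"dr":[0,0,0],"dp":[0,0,0.088],"fingers":1},{"dr":[0,0,0],"dp":[0,0,0.092],"fingers":1},{"dr":[0,0,0],"dp":[0,0,0.095],"fingers":1},{"dr":[0,0,0],"dp":[0,0,0.096],"fingers":1},{"dr":[0,0,0],"dp":[0,0,0.096],"fingers":1}]'

```text
time_s: 41.05
ee_pos: [0.5747, -0.3708, 0.0375]
ee_rot: [3.141, -0.002, -0.193]
contact_force: [1.3, -0.1, -1.5]
finger_gap: 0.0376
grasp_force: 30.0
```

move_arm --moves '[{"dr":[0,0,0],"dp":[0,0,0.001],"fingers":1},{"dr":[0,0,0],"dp":[0,0,0.001],"fingers":-0.1},{"dr":[0,0,0],"dp":[0,0,0.001],"fingers":-0.1},{"dr":[0,0,0],"dp":[0,0,0.001],"fingers":-0.1},{"dr":[0,0,0],"dp":[0,0,0.001],"fingers":-0.1},{"dr":[0,0,0],"dp":[0,0,-0.02],"fingers":-0.1},{"dr":[0,0,0],"dp":[0,0,-0.05],"fingers":-0.1},{"dr":[0,0,0],"dp":[0,0,-0.08],"fingers":-0.1},{"dr":[0,0,0],"dp":[0,0,-0.12],"fingers":-0.2},{"dr":[0,0,0],"dp":[0,0,-0.15],"fingers":-0.2}]'

```text
time_s: 41.88
ee_pos: [0.5741, -0.3712, 0.1894]
ee_rot: [3.141, -0.002, -0.194]
contact_force: [0.8, 0.0, 0.6]
finger_gap: 0.051
grasp_force: 0.0
```

move_arm --moves '[{"dr":[0,0,0],"dp":[-0.02,-0.3,-0.03],"fingers":-0.2},{"dr":[0,0,0],"dp":[-0.02,-0.3,-0.03],"fingers":-0.2},{"dr":[0,0,0],"dp":[-0.02,-0.3,-0.03],"fingers":-0.2},{"dr":[0,0,0],"dp":[-0.02,-0.3,-0.03],"fingers":-0.2},{"dr":[0,0,0],"dp":[-0.02,-0.3,-0.03],"fingers":-0.2},{"dr":[0,0,0],"dp":[-0.02,-0.3,-0.03],"fingers":-0.2},{"dr":[0,0,0],"dp":[-0.02,-0.3,-0.03],"fingers":-0.2},{"dr":[0,0,0],"dp":[-0.02,-0.3,-0.03],"fingers":-0.2},{"dr":[0,0,0],"dp":[-0.02,-0.3,-0.03],"fingers":-0.2},{"dr":[0,0,0],"dp":[-0.02,-0.3,-0.03],"fingers":-0.2}]'

```text
time_s: 42.72
ee_pos: [0.612, -0.0724, 0.2166]
ee_rot: [3.141, -0.0, -0.192]
contact_force: [0.3, -1.0, -0.8]
finger_gap: 0.0523
grasp_force: 0.0
```

```bash
python3 - <<'E'
from h import *
c=packs(); st(); save(c,'t9.png',k=1.25)
E
```

```text
car 312 [ 0.5874 -0.2985  0.0278] [38. 64.] 81.4
car 297 [ 0.5728 -0.369   0.0278] [37. 64.] 82.7
car 317 [ 0.489  -0.2788  0.0278] [35. 66.] 79.3
car 328 [ 0.4739 -0.3491  0.0279] [36. 68.] 79.0
42.7667 [ 0.6118 -0.0734  0.2164] [ 3.141  0.    -0.193] [ 0.1 -0.   0.3] 0.0522 0.0
```

View pics/t9.png

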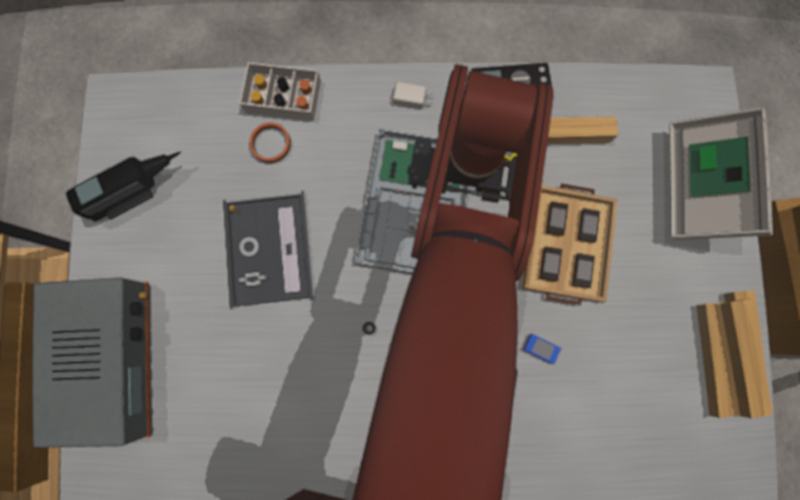

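The picture shows the bar, washer and nut in the metal tray at (289,249), (249,247) and (252,280). The four packs lie flat in the wooden tray around (570,245).

```bash
python3 -c "
from workcell import arm
print(arm.job_done())"
```

```text
the job is handed in; nothing more can be done
None
```

The job is handed in: the nut, washer and bar are in the metal tray with the bar flat, and all four packs lie flat and separate in the wooden tray; I commanded no contact with the board, screwdriver or ferrite sleeve, but the arm hid the screwdriver and part of the board in the last picture.

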